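Hook battery packs into the charging dock of a glass-cutting bench

ROBOT

A 6-joint arm with a two-finger parallel gripper is mounted at the origin on the work surface. World frame = base frame: x ahead of the robot, y to its left, z up, the work surface at z = 0. Lengths are in m, angles in rad, forces in N, time in s.
With the tool pointing down it reaches from about 0.375 to 0.925 m from the base axis. Payload 5.7 kg.
Tool frame: the origin (TCP) lies on the centre line of the jaws, within the pads' length; the fingertips stand robot.finger_overhang ahead of it and the grasp point (between the pads) lies 6 mm ahead of it (robot.finger_overhang is the distance from the TCP to the fingertips, in m); z points along the fingers, y is the direction in which the jaws open and shut (so a half turn about z gives the same grasp; the last joint's range is limited). The gripper opens to 85 mm and grips with 20 to 120 N. Pads are 22 mm wide; open, the fingers measure 114 mm over their backs; the gripper's body (76 mm by 85 mm) begins 54 mm behind the grasp point. The pads swing forward as they close: fully open they stand 13 mm farther back than shut.
Start: joints at [-1.222, 0.359, 1.51, -0, 1.272, -0.115], TCP at [0.268, -0.537, 0.256] pointing down, gripper open.
Joint ranges: [-2.97, 2.97], [-1.01, 2.36], [0.21, 2.38], [-0.96, 4.11], [0.2, 2.71], [-2.98, 2.98]. Speed limits (rad/s): [2.39, 2.39, 3.14, 3.14, 3.14, 3.14].

INTERFACE

Orientations are given as a unit quaternion [x, y, z, w].
In Python, from workcell import robot gives the robot as it stands. The module is installed in compiled form; this text tells all that it offers.
- The arm moves only by the shell command python3 -m inch 'ROWS' [OPENING] [FORCE]. ROWS is JSON, a list of rows, each an object of numbers: "x", "y", "z": the shift along the tool's x, y, z in m; "spin": the turn about the tool's z in rad. In form: [{"x": .., "y": .., "z": .., "spin": ..}, ...]. A call has 1 to 8 rows; each row shifts and turns the commanded pose from where the row before left it, along the tool's axes as they then stand; what a row does not reach is not made up. A row lasts 1/12 s, in which the tool goes at most 41.7 mm and 7.16 degrees, less where a joint would pass 70% of its speed; a pose out of reach is approached as far as the arm can. A call with a gripper value outside its range is refused whole. OPENING is the gripper command: -1 is shut, 1 is fully open, values between are in proportion, set as the call begins (- or left out, the last holds). The fingers move at their own pace and stop on an object; FORCE is the grip in N (left out, the last holds). Time passes only in rows, so rows that do not move let the fingers close. It gives the time, the measured TCP pose, the force and the opening at its end, in the units of the state.
- robot.get_obs(): the state, without advancing time (a new reading comes with each control period).
- robot.get_image(name): name is "side" or "top" or "wrist"; returns (picture, depth): 480x640x3 uint8, blue, green, red; 480x640 float32, m along the optical axis (not along the pixel's ray), 0 where there is no reading.
- robot.camera_info(name): a dict with "mtx" (3x3 intrinsics, pixels), "k1" (the pictures are not rectified: a ray, as slopes to the right and down, at radius r is drawn at 1 + k1 r^2 times it, then the intrinsics apply), "world_to_cam" (4x4, takes a point from world to camera coordinates); the wrist camera has in their place "tool_from_camera" (4x4, takes a point from camera to tool coordinates, whose origin is the TCP and whose axes are the flange's). Camera axes: x right, y up, looking along -z (the intrinsics and any distortion apply to the point x, -y, -z); pixel columns grow to the right and rows downward; lengths in m; the calibration is good to about 2 mm. A picture is of the moment at which its call begins: read the wrist's pose just before it. camera_info takes no time and is no camera call.
- robot.hand_in(): hands the job in, once; it reports no verdict.
Trained networks look in the newest picture that a camera, given by its name, has taken for a name from the list of things; names that differ only in an ending like _2 or _b are one class to them, and where a whole thing is asked for, a point or a joint stands for the part that bears it (a point fixed in the world has none). Each returns a list of dicts, best first, with "conf" (0 to 1); they miss things now and then, are a little off and sometimes report something else, mostly with a low value. They report only what shows in the picture. A call takes as long as a camera call. They do not tell look-alikes from the thing itself.
- robot.spot_in(camera, target): "pixel" ([column, row] in pixels, amid what is visible of it).
- robot.silhouettes(camera, target): "pixels" (480x640 bool, what is visible of it) and "pixel" ([column, row] in pixels, amid what is visible of it).
The state is a dict: "time": time; "joint_pos": joint angles; "dq": joint speeds; "joint_efforts": joint torques, N m; "eef_pos": TCP position; "ee_rot": TCP orientation; "wrist_force": force on the tool from outside, world axes, zero at the start; "moment": the same for the moment, N m; "opening": finger opening in m.
Only numpy, scipy, OpenCV 4.12 (cv2) and the standard library are available. Lean on these libraries where they do the work, as an engineer would, in place of code of your own. Each camera call takes 0.05 s, during which the arm holds its last target.

TASK

Slide the charging dock's cover all the way back, then put every battery pack that lies on the bench mat into a bay of the dock: hook its nose under the lip at the far end of the bay and swing the tail down behind the sill, so that it lies flat on the bay's floor (any pack in any bay, one to a bay). Then slide the cover fully shut over the packs, and do not disturb the two glasses and the engraver that stand about.

Things in the scene. Friction and masses are not known exactly. Their poses are not given: they have to be found in the camera images.
- dock: Grey charging dock, 280 x 280 mm, fixed. Origin: centre of its underside, on the bench; x points away from the robot, from the open bays to the 70 mm high housing (its face at x = -5 mm), y left, z up. Four bays, long along x, centred at y = -87, -29, 29, 87 mm, floor 20 mm above the bench, 52 mm wide between dividers 6 mm thick and 10 mm high. Side walls: inner faces y = +-132 mm, 86 mm high.
- lip (a point): Middle of the free edge of the aluminium lip along the far end of all bays, on its underside: dock x = -18 mm, 36 mm above the bench. The lip is 5 mm thick (16 to 21 mm above the bay floor) and reaches 13 mm back from the bays' far wall, which is at dock x = -5 mm.
- sill (a point): Middle of the top inner edge of the sill along the near end of all bays, 10 mm above the bay floor, dock x = -123 mm; its inner face slopes down to about x = -119 mm at the floor. From sill foot to far wall the floor is 114 mm long, sill top to lip only 105 mm: a pack (108 mm) cannot be dropped in flat.
- cover (a joint): Clear plastic sliding cover of the dock, 135 x 262 x 5 mm, underside 76 mm and top 81 mm above the bench, running along the dock's x. 0 m = fully shut over the bays (centre at dock x = -71 mm), 0.135 m = fully back over the housing. It needs about 2 N and stays where it is left; it starts shut or up to 30 mm open.
- cover_handle (a point): Middle of the cover's handle, a black upright rib 14 mm thick (dock x), 90 mm long (dock y), 22 mm high, standing on the cover: from 81 to 103 mm above the bench, this point at 92 mm. At dock x = -126 mm when shut; moves with the cover.
- bay0 (a point): Bay 0 (0 = rightmost, dock y = -87 mm): point on its floor where a seated pack's origin lies (play about +-3 mm along x, +-3 mm along y); axes as the dock's. Dock x = -71 mm, 20 mm above the bench.
- bay1 (a point): Bay 1 (0 = rightmost, dock y = -29 mm): point on its floor where a seated pack's origin lies (play about +-3 mm along x, +-3 mm along y); axes as the dock's. Dock x = -71 mm, 20 mm above the bench.
- bay2 (a point): Bay 2 (0 = rightmost, dock y = 29 mm): point on its floor where a seated pack's origin lies (play about +-3 mm along x, +-3 mm along y); axes as the dock's. Dock x = -71 mm, 20 mm above the bench.
- bay3 (a point): Bay 3 (0 = rightmost, dock y = 87 mm): point on its floor where a seated pack's origin lies (play about +-3 mm along x, +-3 mm along y); axes as the dock's. Dock x = -71 mm, 20 mm above the bench.
- pack0: Battery pack, 0.3 kg, all alike: black body 90 x 46 x 24 mm; at its +x end a tongue (the nose) 18 long, 30 wide, 8 mm thick, flush with the underside; on top a centred grey grip rib 56 long (x), 18 wide (y), 26 mm high. Overall 108 long, 50 mm high. Origin: centre of the body's underside; x to the nose (tip at +63 mm, tail at -45 mm), z up. None when absent.
- pack1: Battery pack, 0.3 kg, all alike: black body 90 x 46 x 24 mm; at its +x end a tongue (the nose) 18 long, 30 wide, 8 mm thick, flush with the underside; on top a centred grey grip rib 56 long (x), 18 wide (y), 26 mm high. Overall 108 long, 50 mm high. Origin: centre of the body's underside; x to the nose (tip at +63 mm, tail at -45 mm), z up. None when absent.
- pack2: Battery pack, 0.3 kg, all alike: black body 90 x 46 x 24 mm; at its +x end a tongue (the nose) 18 long, 30 wide, 8 mm thick, flush with the underside; on top a centred grey grip rib 56 long (x), 18 wide (y), 26 mm high. Overall 108 long, 50 mm high. Origin: centre of the body's underside; x to the nose (tip at +63 mm, tail at -45 mm), z up. None when absent.
- pack3: Battery pack, 0.3 kg, all alike: black body 90 x 46 x 24 mm; at its +x end a tongue (the nose) 18 long, 30 wide, 8 mm thick, flush with the underside; on top a centred grey grip rib 56 long (x), 18 wide (y), 26 mm high. Overall 108 long, 50 mm high. Origin: centre of the body's underside; x to the nose (tip at +63 mm, tail at -45 mm), z up. None when absent.
- pack0_nose (a point): Tip of this pack's nose: 63 mm along x from its origin, 4 mm above its underside.
- pack1_nose (a point): Tip of this pack's nose: 63 mm along x from its origin, 4 mm above its underside.
- pack2_nose (a point): Tip of this pack's nose: 63 mm along x from its origin, 4 mm above its underside.
- pack3_nose (a point): Tip of this pack's nose: 63 mm along x from its origin, 4 mm above its underside.
- mat: Cork bench mat, 320 x 290 x 3 mm, fixed; the packs start on it. Origin: centre of its underside.
- tumbler_a: Purple glass tumbler, 76 mm wide, 90 mm high, upright; to be left alone. Origin: centre of its foot.
- tumbler_b: Clear glass tumbler, 76 mm wide, 90 mm high, upright; to be left alone. Origin: centre of its foot.
- engraver: Engraver handpiece lying on the bench, 160 mm long, 26 mm thick; to be left alone. Origin under its middle.
Not all that is in view belongs to the job. Leave any orange, purple or white look-alike of the pack1 alone.

How it is judged:
On the way, in this order (a step that is already met when the one before it is completed fails the run):
1. the cover is slid all the way back (at least 120 of its 135 mm) (value of joint cover above 0.12 m), for 0.2 s.
2. every pack present is seated flat in a bay, its nose under the lip (((x of pack0 in the frame of bay0 between -0.006 and 0.006 m and y of pack0 in the frame of bay0 between -0.006 and 0.006 m and z of pack0 in the frame of bay0 between -0.005 and 0.004 m) or (x of pack0 in the frame of bay1 between -0.006 and 0.006 m and y of pack0 in the frame of bay1 between -0.006 and 0.006 m and z of pack0 in the frame of bay1 between -0.005 and 0.004 m) or (x of pack0 in the frame of bay2 between -0.006 and 0.006 m and y of pack0 in the frame of bay2 between -0.006 and 0.006 m and z of pack0 in the frame of bay2 between -0.005 and 0.004 m) or (x of pack0 in the frame of bay3 between -0.006 and 0.006 m and y of pack0 in the frame of bay3 between -0.006 and 0.006 m and z of pack0 in the frame of bay3 between -0.005 and 0.004 m)) and angle between each of pack0, pack1, pack2, pack3's own z axis and vertical below 0.05 rad and x of each of pack0_nose, pack1_nose, pack2_nose, pack3_nose in the frame of dock above -0.015 m and linear speed of each of pack0, pack1, pack2, pack3 below 0.02 m/s and ((x of pack1 in the frame of bay0 between -0.006 and 0.006 m and y of pack1 in the frame of bay0 between -0.006 and 0.006 m and z of pack1 in the frame of bay0 between -0.005 and 0.004 m) or (x of pack1 in the frame of bay1 between -0.006 and 0.006 m and y of pack1 in the frame of bay1 between -0.006 and 0.006 m and z of pack1 in the frame of bay1 between -0.005 and 0.004 m) or (x of pack1 in the frame of bay2 between -0.006 and 0.006 m and y of pack1 in the frame of bay2 between -0.006 and 0.006 m and z of pack1 in the frame of bay2 between -0.005 and 0.004 m) or (x of pack1 in the frame of bay3 between -0.006 and 0.006 m and y of pack1 in the frame of bay3 between -0.006 and 0.006 m and z of pack1 in the frame of bay3 between -0.005 and 0.004 m)) and ((x of pack2 in the frame of bay0 between -0.006 and 0.006 m and y of pack2 in the frame of bay0 between -0.006 and 0.006 m and z of pack2 in the frame of bay0 between -0.005 and 0.004 m) or (x of pack2 in the frame of bay1 between -0.006 and 0.006 m and y of pack2 in the frame of bay1 between -0.006 and 0.006 m and z of pack2 in the frame of bay1 between -0.005 and 0.004 m) or (x of pack2 in the frame of bay2 between -0.006 and 0.006 m and y of pack2 in the frame of bay2 between -0.006 and 0.006 m and z of pack2 in the frame of bay2 between -0.005 and 0.004 m) or (x of pack2 in the frame of bay3 between -0.006 and 0.006 m and y of pack2 in the frame of bay3 between -0.006 and 0.006 m and z of pack2 in the frame of bay3 between -0.005 and 0.004 m)) and ((x of pack3 in the frame of bay0 between -0.006 and 0.006 m and y of pack3 in the frame of bay0 between -0.006 and 0.006 m and z of pack3 in the frame of bay0 between -0.005 and 0.004 m) or (x of pack3 in the frame of bay1 between -0.006 and 0.006 m and y of pack3 in the frame of bay1 between -0.006 and 0.006 m and z of pack3 in the frame of bay1 between -0.005 and 0.004 m) or (x of pack3 in the frame of bay2 between -0.006 and 0.006 m and y of pack3 in the frame of bay2 between -0.006 and 0.006 m and z of pack3 in the frame of bay2 between -0.005 and 0.004 m) or (x of pack3 in the frame of bay3 between -0.006 and 0.006 m and y of pack3 in the frame of bay3 between -0.006 and 0.006 m and z of pack3 in the frame of bay3 between -0.005 and 0.004 m))), for 0.2 s.
3. the cover is slid shut (to within 6 mm) (value of joint cover below 0.006 m), for 0.2 s.
At the end, for the whole second after the job is handed in: Every pack present lies at rest in a bay of its own, within 6 mm of the bay's point along and across, within 4 mm of its floor and 0.05 rad of flat, the nose tip under the lip (at least 3 mm past the lip's edge), and the cover is shut to within 6 mm (all of step 2 and value of joint cover below 0.006 m); the robot touches nothing.
It fails at once if the purple tumbler is moved more than 30 mm (distance of tumbler_a from where it was at the start of the episode above 0.03 m).
It fails at once if the clear tumbler is moved more than 30 mm (distance of tumbler_b from where it was at the start of the episode above 0.03 m).
It fails at once if the engraver is moved more than 30 mm (distance of engraver from where it was at the start of the episode above 0.03 m).
Of pack0, pack1, pack2, pack3 only 3 to 4 are there at a start; the rules pass over those that are not, and their reading is None.
At some moment in a run one of pack0, pack1, pack2, pack3 may be knocked a few centimetres aside while the robot is not near it.
Once in a run the grip may slacken for a moment while it holds something.
It also fails if it takes over 210 s, if anything falls off the work surface, if the arm or the gripper's body presses on something with over 40 N, if the wrist force passes 120 N, or if a joint passes its speed limit or range.

## Working session

There is one attempt and no reset: what is moved stays moved. The work goes in short steps, Python scripts to look and compute and a shell command to move; the robot and the scene stay as the last step left them, time stands still between calls to the robot, and variables do not carry over. Pictures are saved under pics/ and viewed, and the job is handed in when it is done.

```bash
mkdir -p pics
cat > h.py <<'E'
import numpy as np, cv2
from workcell import robot
def snap(n,f):
    im,d=robot.get_image(n); cv2.imwrite('pics/'+f,im); return im,d
E
python3 - <<'E'
from h import *
o=robot.get_obs(); print({k:np.round(v,3).tolist() for k,v in o.items()}); print(robot.finger_overhang)
for n in ['top','side','wrist']:
    im,d=snap(n,n+'0.png'); c=robot.camera_info(n)
    print(n,{k:np.round(v,4).tolist() for k,v in c.items()}, (d>0).mean())
    np.save('/tmp/d_'+n,d)
E
```

```text
{'time': 0.0, 'joint_pos': [-1.222, 0.36, 1.511, -0.0, 1.272, -0.115], 'dq': [-0.001, 0.001, -0.002, -0.001, 0.001, 0.001], 'joint_efforts': [-0.001, -52.761, -27.862, 0.0, 0.014, 0.0], 'eef_pos': [0.268, -0.536, 0.255], 'ee_rot': [0.973, 0.23, -0.0, -0.001], 'wrist_force': [0.114, -0.236, 0.189], 'moment': [-0.008, -0.022, 0.021], 'opening': 0.085}
0.025
top {'mtx': [[487.7694, 0.0, 314.1915], [0.0, 487.7694, 248.5519], [0.0, 0.0, 1.0]], 'k1': -0.0323, 'world_to_cam': [[0.0136, -0.9999, 0.0018, -0.0222], [0.9939, 0.0137, 0.1098, -0.622], [-0.1098, 0.0003, 0.994, -1.1614], [0.0, 0.0, 0.0, 1.0]]} 0.9961328125
side {'mtx': [[581.135, 0.0, 308.831], [0.0, 581.135, 241.0492], [0.0, 0.0, 1.0]], 'k1': -0.0173, 'world_to_cam': [[-0.9648, -0.2631, 0.0009, 0.5761], [0.1534, -0.5598, 0.8143, -0.1743], [-0.2137, 0.7857, 0.5805, -1.3044], [0.0, 0.0, 0.0, 1.0]]} 0.99599609375
wrist {'mtx': [[414.0706, 0.0, 316.1439], [0.0, 414.0706, 235.8578], [0.0, 0.0, 1.0]], 'k1': -0.07, 'tool_from_camera': [[-0.0005, 0.9655, 0.2605, 0.0644], [1.0, 0.0006, -0.0002, 0.0005], [-0.0004, 0.2605, -0.9655, -0.117], [0.0, 0.0, 0.0, 1.0]]} 0.9960872395833333
```

View pics/top0.png

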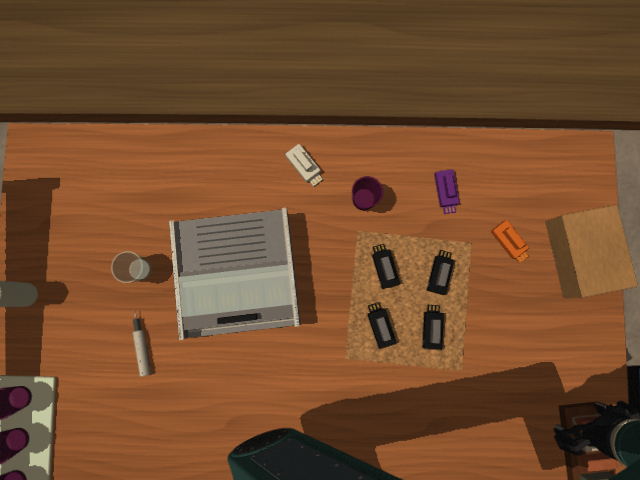

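View pics/side0.png

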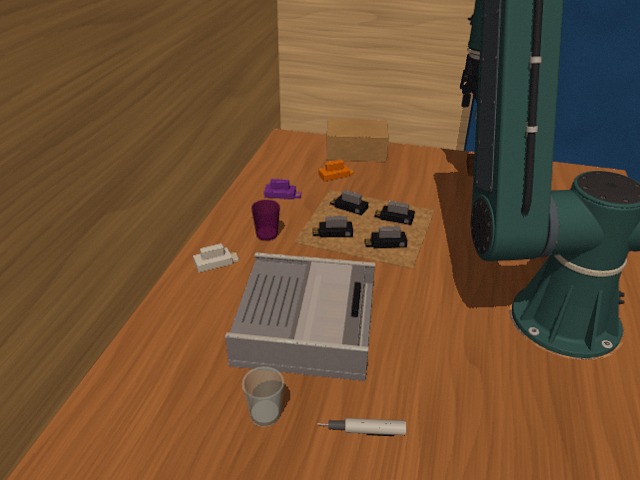

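```bash
cat >> h.py <<'E'
from scipy.spatial.transform import Rotation as R
def rays(cam,uv):
    c=robot.camera_info(cam); K=np.array(c['mtx']); 
    dist=np.array([c['k1'],0,0,0,0.])
    uv=np.asarray(uv,float).reshape(-1,1,2)
    return cv2.undistortPoints(uv,K,dist,None,None,None).reshape(-1,2) if False else _und(uv,K,dist)
def _und(uv,K,dist):
    return cv2.undistortPointsIter(uv,K,dist,None,None,(3,50,1e-10)).reshape(-1,2)
def cam2world(cam,obs=None):
    c=robot.camera_info(cam)
    if cam!='wrist': return np.linalg.inv(np.array(c['world_to_cam']))
    o=obs or robot.get_obs(); T=np.eye(4); T[:3,:3]=R.from_quat(o['ee_rot']).as_matrix(); T[:3,3]=o['eef_pos']
    return T@np.array(c['tool_from_camera'])
def cloud(cam,d,mask=None,T=None):
    T=cam2world(cam) if T is None else T
    m=(d>0) if mask is None else (mask&(d>0))
    v,u=np.nonzero(m); s=rays(cam,np.c_[u,v]); z=d[v,u]
    P=np.c_[s[:,0]*z,-s[:,1]*z,-z]
    return P@T[:3,:3].T+T[:3,3], np.c_[u,v]
def atz(cam,uv,z,T=None):
    T=cam2world(cam) if T is None else T
    s=rays(cam,uv); D=np.c_[s[:,0],-s[:,1],-np.ones(len(s))]@T[:3,:3].T
    return T[:3,3]+D*((z-T[2,3])/D[:,2])[:,None]
def project(cam,P,T=None):
    T=cam2world(cam) if T is None else T
    W=np.linalg.inv(T); c=robot.camera_info(cam); p=np.atleast_2d(P)@W[:3,:3].T+W[:3,3]
    s=np.c_[p[:,0]/-p[:,2],-p[:,1]/-p[:,2]]; r2=(s**2).sum(1,keepdims=True); s=s*(1+c['k1']*r2); K=np.array(c['mtx'])
    return s*[K[0,0],K[1,1]]+K[:2,2]
E
python3 - <<'E'
from h import *
for cam in ['top','side']:
    d=np.load('/tmp/d_%s.npy'%cam)
    im,d=robot.get_image(cam)
    L=robot.silhouettes(cam,'pack0')
    print(cam,[(round(a['conf'],2),np.round(a['pixel']).tolist(),int(a['pixels'].sum())) for a in L])
    for a in L:
        P,uv=cloud(cam,d,a['pixels'])
        rib=P[(P[:,2]>.045)&(P[:,2]<.065)]
        if len(rib)<10: print('few',len(rib)); continue
        c=rib.mean(0); q=rib[:,:2]-c[:2]; w,V=np.linalg.eigh(q.T@q); ax=V[:,1]
        lo=P[(P[:,2]<.017)&(P[:,2]>.006)]
        bod=P[(P[:,2]>.02)&(P[:,2]<.035)]
        if len(lo) and (lo.mean(0)[:2]-c[:2])@ax<0: ax=-ax
        print(np.round(a['pixel']),'rib',len(rib),np.round(c,4),'zmed',np.round(np.median(rib[:,2]),4),'yaw',round(np.degrees(np.arctan2(ax[1],ax[0])),1),'low',len(lo),'body',np.round(np.median(bod,0),4),np.ptp((rib[:,:2]-c[:2])@ax).round(3))
    h=robot.spot_in(cam,'cover_handle'); print('handle',h[:2])
    m=robot.spot_in(cam,'dock'); print('dock',m[:1])
E
```

```text
top [(0.9, [385.0, 269.0], 771), (0.88, [445.0, 189.0], 812), (0.83, [513.0, 241.0], 828), (0.71, [432.0, 327.0], 895), (0.65, [382.0, 324.0], 882), (0.59, [301.0, 165.0], 826), (0.55, [442.0, 269.0], 786), (0.51, [234.0, 295.0], 6505)]
[385. 269.] rib 182 [ 0.5762 -0.1916  0.0524] zmed 0.0527 yaw 16.1 low 80 body [ 0.5723 -0.1858  0.0265] 0.055
[445. 189.] rib 162 [ 0.7841 -0.3457  0.0495] zmed 0.0493 yaw -171.1 low 119 body [ 0.7789 -0.3379  0.024 ] 0.056
[513. 241.] rib 159 [ 0.6561 -0.5032  0.0493] zmed 0.0493 yaw -143.8 low 119 body [ 0.6518 -0.4954  0.0236] 0.055
[432. 327.] rib 191 [ 0.4261 -0.3053  0.0522] zmed 0.0522 yaw -3.2 low 118 body [ 0.4278 -0.2978  0.0263] 0.055
[382. 324.] rib 187 [ 0.4306 -0.1817  0.0523] zmed 0.0524 yaw 19.2 low 107 body [ 0.4324 -0.1782  0.0264] 0.057
[301. 165.] rib 161 [0.8434 0.018  0.0494] zmed 0.0495 yaw -142.8 low 97 body [0.8373 0.0173 0.0234] 0.057
[442. 269.] rib 189 [ 0.5626 -0.3248  0.0522] zmed 0.0524 yaw -15.3 low 83 body [ 0.5597 -0.3178  0.0262] 0.055
few 2
handle [{'pixel': [235.2, 294.1], 'conf': 0.72}, {'pixel': [386.2, 263.9], 
[... 437 characters left out ...]
4 yaw -1.1 low 151 body [ 0.422  -0.2935  0.0255] 0.055
[390. 238.] rib 114 [ 0.429 -0.175  0.05 ] zmed 0.0504 yaw 18.9 low 171 body [ 0.4308 -0.168   0.0255] 0.056
[279. 189.] rib 62 [ 0.7808 -0.343   0.0479] zmed 0.0476 yaw -172.6 low 114 body [ 0.7751 -0.3372  0.0239] 0.054
[215. 260.] rib 94 [0.8415 0.0244 0.0481] zmed 0.0482 yaw -139.9 low 169 body [0.8363 0.0307 0.0234] 0.055
[334. 229.] rib 85 [ 0.5737 -0.1829  0.0499] zmed 0.05 yaw 15.6 low 148 body [ 0.5735 -0.1785  0.0255] 0.051
[337. 171.] rib 52 [ 0.6524 -0.4985  0.0482] zmed 0.0484 yaw 40.1 low 112 body [ 0.6488 -0.4932  0.0234] 0.055
handle [{'pixel': [329.1, 304.5], 'conf': 0.87}]
dock [{'pixel': [303.4, 316.9], 'conf': 0.91}]
```

Run:
```python
from h import *
for cam in ['top','side']:
    im,d=robot.get_image(cam)
    P,uv=cloud(cam,d)
    s=(P[:,2]>.079)&(P[:,2]<.092)&(P[:,0]>.35)&(P[:,0]<.8)&(P[:,1]>-.02)&(P[:,1]<.36)
    Q=P[s]
    vis=np.zeros(im.shape,np.uint8)//1; vis=im.copy(); vis[uv[s][:,1],uv[s][:,0]]=(0,0,255)
    s2=(P[:,2]>.097)&(P[:,2]<.108)&(P[:,0]>.35)&(P[:,0]<.8)&(P[:,1]>-.02)&(P[:,1]<.36)
    vis[uv[s2][:,1],uv[s2][:,0]]=(0,255,0)
    H=P[s2]
    if len(H)>5:
        c=H.mean(0); q=H[:,:2]-c[:2]; w,V=np.linalg.eigh(q.T@q); a=V[:,1]
        print(cam,'handle',len(H),c.round(4),'dir',np.degrees(np.arctan2(a[1],a[0])).round(2),np.ptp(q@V,axis=0).round(3))
    r=cv2.minAreaRect((Q[:,:2]*1000).astype(np.float32)); print(cam,len(Q),r)
    cr=vis[190:350,150:320] if cam=='top' else vis[240:390,215:395]
    cv2.imwrite('pics/dock_%s.png'%cam,cv2.resize(cr,None,fx=3.3,fy=3.3,interpolation=0))
    for y0 in []:pass
```

```text
top handle 244 [0.4522 0.1613 0.1022] dir 97.53 [0.014 0.09 ]
top 6027 ((558.3448486328125, 175.79209899902344), (280.58441162109375, 282.083740234375), 7.337903022766113)
side handle 200 [0.4508 0.1677 0.1018] dir 97.0 [0.014 0.096]
side 5210 ((557.2546997070312, 175.775390625), (279.807861328125, 288.1651916503906), 7.14699649810791)
```

View pics/dock_top.png

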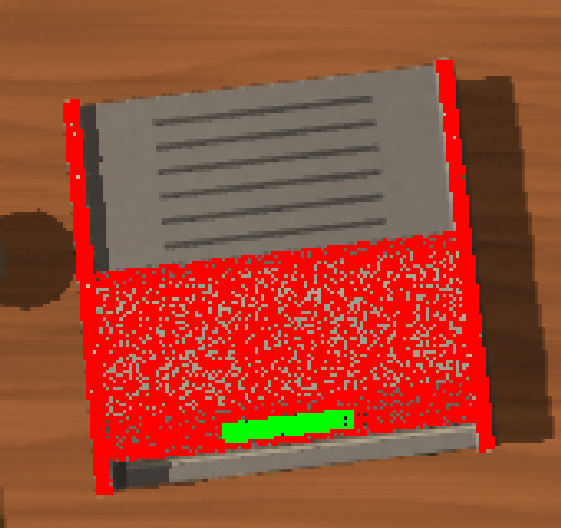

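View pics/dock_side.png

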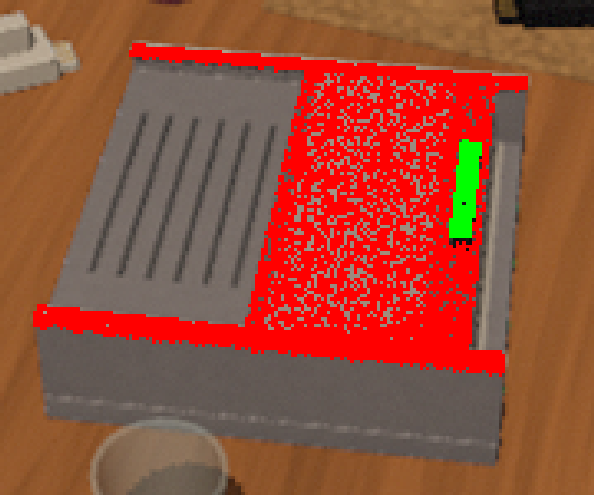

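```bash
cat >> h.py <<'E'
DOCK=[0.5578,0.1757,np.radians(7.3)]
def dock2w(x,y,D=None):
    a,b,t=D or DOCK; return np.array([a+x*np.cos(t)-y*np.sin(t), b+x*np.sin(t)+y*np.cos(t)])
def w2dock(p):
    a,b,t=DOCK; dx,dy=p[0]-a,p[1]-b; return np.array([dx*np.cos(t)+dy*np.sin(t),-dx*np.sin(t)+dy*np.cos(t)])
def pose(o=None):
    o=o or robot.get_obs(); M=R.from_quat(o['ee_rot']).as_matrix(); return np.array(o['eef_pos']),np.arctan2(M[1,0],M[0,0])
def plan(tx,ty,tz,phi=None,start=None,step=.0405,n=None):
    """print how far to go: turn first share per row, world straight line"""
    p,f=start if start is not None else pose(); phi=f if phi is None else phi
    dphi=(phi-f+np.pi)%(2*np.pi)-np.pi; D=np.array([tx,ty,tz])-p
    N=max(int(np.ceil(np.linalg.norm(D)/step)),int(np.ceil(abs(dphi)/.122)),1); N=n or N
    rows=[]
    for k in range(N):
        a=f+dphi*k/N; d=D/N
        rows.append((d[0]*np.cos(a)+d[1]*np.sin(a), d[0]*np.sin(a)-d[1]*np.cos(a), -d[2], -dphi/N))
    print('from',p.round(4),round(np.degrees(f),2),'N',N)
    for r in rows: print(' x %.4f y %.4f z %.4f spin %.4f'%r)
    return np.array([tx,ty,tz]),f+dphi
E
python3 - <<'E'
from h import *
s=plan(.44,-.2,.2,np.radians(7.3))
w=dock2w(-.145,0); print(w)
plan(*w,.16,np.radians(7.3),start=s)
E
```

```text
from [ 0.2684 -0.5366  0.2563] 26.57 N 10
 x 0.0304 y -0.0224 z 0.0056 spin 0.0336
 x 0.0296 y -0.0234 z 0.0056 spin 0.0336
 x 0.0288 y -0.0244 z 0.0056 spin 0.0336
 x 0.0280 y -0.0254 z 0.0056 spin 0.0336
 x 0.0271 y -0.0263 z 0.0056 spin 0.0336
 x 0.0262 y -0.0272 z 0.0056 spin 0.0336
 x 0.0253 y -0.0281 z 0.0056 spin 0.0336
 x 0.0243 y -0.0289 z 0.0056 spin 0.0336
 x 0.0233 y -0.0297 z 0.0056 spin 0.0336
 x 0.0223 y -0.0305 z 0.0056 spin 0.0336
[0.41397531 0.15727563]
from [ 0.44 -0.2   0.2 ] 7.3 N 9
 x 0.0022 y -0.0397 z 0.0044 spin -0.0000
 x 0.0022 y -0.0397 z 0.0044 spin -0.0000
 x 0.0022 y -0.0397 z 0.0044 spin -0.0000
 x 0.0022 y -0.0397 z 0.0044 spin -0.0000
 x 0.0022 y -0.0397 z 0.0044 spin -0.0000
 x 0.0022 y -0.0397 z 0.0044 spin -0.0000
 x 0.0022 y -0.0397 z 0.0044 spin -0.0000
 x 0.0022 y -0.0397 z 0.0044 spin -0.0000
 x 0.0022 y -0.0397 z 0.0044 spin -0.0000
```

```bash
python3 -m inch '[{"x":0.03,"y":-0.022,"z":0.006,"spin":0.034},{"x":0.03,"y":-0.023,"z":0.006,"spin":0.034},{"x":0.029,"y":-0.024,"z":0.006,"spin":0.034},{"x":0.028,"y":-0.025,"z":0.006,"spin":0.034},{"x":0.027,"y":-0.026,"z":0.006,"spin":0.034},{"x":0.026,"y":-0.027,"z":0.006,"spin":0.034},{"x":0.025,"y":-0.028,"z":0.006,"spin":0.034},{"x":0.024,"y":-0.029,"z":0.006,"spin":0.034}]' -1 40
python3 - <<'E'
from h import *
w=dock2w(-.145,0)
plan(*w,.16,np.radians(7.3))
E
```

```text
time: 1.32
eef_pos: [0.4067, -0.2682, 0.2083]
ee_rot: [0.996, 0.095, 0.0, 0.0]
wrist_force: [0.4, -0.1, -0.5]
opening: 0.0001
from [ 0.4067 -0.2682  0.2083] 10.87 N 11
 x 0.0080 y -0.0379 z 0.0044 spin 0.0057
 x 0.0077 y -0.0379 z 0.0044 spin 0.0057
 x 0.0075 y -0.0379 z 0.0044 spin 0.0057
 x 0.0073 y -0.0380 z 0.0044 spin 0.0057
 x 0.0071 y -0.0380 z 0.0044 spin 0.0057
 x 0.0069 y -0.0381 z 0.0044 spin 0.0057
 x 0.0067 y -0.0381 z 0.0044 spin 0.0057
 x 0.0064 y -0.0381 z 0.0044 spin 0.0057
 x 0.0062 y -0.0382 z 0.0044 spin 0.0057
 x 0.0060 y -0.0382 z 0.0044 spin 0.0057
 x 0.0058 y -0.0382 z 0.0044 spin 0.0057
```

```bash
python3 -m inch '[{"x":0.008,"y":-0.038,"z":0.004,"spin":0.0055},{"x":0.008,"y":-0.038,"z":0.004,"spin":0.0055},{"x":0.0075,"y":-0.038,"z":0.004,"spin":0.0055},{"x":0.007,"y":-0.038,"z":0.004,"spin":0.0055},{"x":0.007,"y":-0.038,"z":0.004,"spin":0.0055},{"x":0.007,"y":-0.038,"z":0.004,"spin":0.0055},{"x":0.0065,"y":-0.038,"z":0.004,"spin":0.0055},{"x":0.006,"y":-0.038,"z":0.004,"spin":0.0055}]'
python3 -m inch '[{"x":0.006,"y":-0.038,"z":0.004,"spin":0.0055},{"x":0.006,"y":-0.038,"z":0.004,"spin":0.0055},{"x":0.006,"y":-0.038,"z":0.004,"spin":0.0055},{"x":0}]'
python3 - <<'E'
from h import *
im,d=snap('wrist','w1.png'); print(robot.finger_overhang,robot.get_obs()['opening'])
w=dock2w(-.145,0); plan(*w,.116,np.radians(7.3))
E
```

```text
time: 1.98
eef_pos: [0.4099, 0.0414, 0.1765]
ee_rot: [0.997, 0.074, 0.001, 0.0]
wrist_force: [1.4, -0.5, -0.6]
opening: 0.0003
0.025 -0.0001307673829117246
from [0.4087 0.0474 0.1758] 8.56 N 4
 x 0.0054 y -0.0270 z 0.0150 spin 0.0055
 x 0.0053 y -0.0270 z 0.0150 spin 0.0055
 x 0.0051 y -0.0270 z 0.0150 spin 0.0055
 x 0.0050 y -0.0270 z 0.0150 spin 0.0055$[3]: bad value
```

View pics/w1.png

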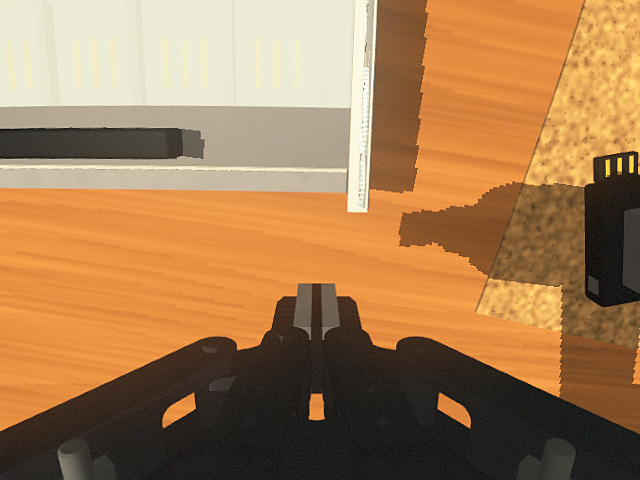

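```bash
python3 -m inch '[{"x":0.0055,"y":-0.027,"z":0.008,"spin":0.0055},{"x":0.0055,"y":-0.027,"z":0.008,"spin":0.0055},{"x":0.005,"y":-0.027,"z":0.008,"spin":0.0055},{"x":0.005,"y":-0.027,"z":0.006,"spin":0.0055},{"x":0.0,"y":0.0,"z":0.0,"spin":0.0},{"x":0.0,"y":0.0,"z":0.0,"spin":0.0}]'
python3 - <<'E'
from h import *
o=robot.get_obs(); print(w2dock(o['eef_pos']))
im,d=snap('wrist','w2.png'); T=cam2world('wrist',o)
P,uv=cloud('wrist',d,T=T)
ok=(P[:,0]>.38)&(P[:,0]<.75)&(P[:,1]>0)&(P[:,1]<.35)
H=P[ok&(P[:,2]>.098)&(P[:,2]<.108)]
print(len(H),H.mean(0), np.percentile(H,[2,98],axis=0))
q=np.array([w2dock(h) for h in H[:,:2]]);print('handle dock',np.percentile(q,[1,99],axis=0).round(4))
E
```

```text
time: 2.53
eef_pos: [0.4157, 0.1503, 0.1461]
ee_rot: [0.998, 0.064, -0.0, 0.0]
wrist_force: [-1.2, 0.5, 0.6]
opening: -0.0001
[-0.14417507 -0.00713893]
7821 [0.45120442 0.15967449 0.10211721] [[0.44130016 0.11802002 0.09981851]
 [0.46093102 0.2020626  0.10356957]]
handle dock [[-0.1151 -0.0453]
 [-0.1013  0.0414]]
```

View pics/w2.png

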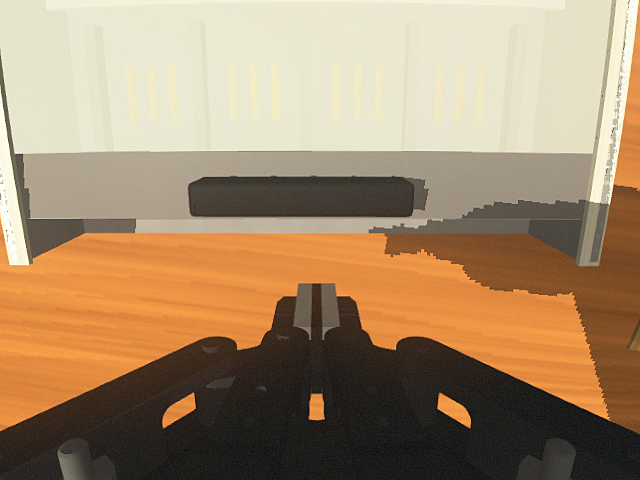

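```bash
python3 -m inch '[{"x":0.0,"y":-0.006,"z":0.015,"spin":0.0},{"x":0.0,"y":0.0,"z":0.016,"spin":0.0},{"x":0.01,"y":0.0,"z":0.0,"spin":0.0},{"x":0.015,"y":0.0,"z":0.0,"spin":0.0},{"x":0.015,"y":0.0,"z":0.0,"spin":0.0},{"x":0.015,"y":0.0,"z":0.0,"spin":0.0},{"x":0.015,"y":0.0,"z":0.0,"spin":0.0}]'
python3 -m inch '[{"x":0.015,"y":0.0,"z":0.0,"spin":0.0},{"x":0.015,"y":0.0,"z":0.0,"spin":0.0},{"x":0.015,"y":0.0,"z":0.0,"spin":0.0},{"x":0.01,"y":0.0,"z":0.0,"spin":0.0},{"x":0.005,"y":0.0,"z":0.0,"spin":0.0},{"x":0.0,"y":0.0,"z":0.0,"spin":0.0},{"x":0.0,"y":0.0,"z":0.0,"spin":0.0}]'
python3 - <<'E'
from h import *
o=robot.get_obs(); print(w2dock(o['eef_pos']),o['wrist_force'])
im,d=snap('wrist','w3.png'); 
P,uv=cloud('wrist',d,T=cam2world('wrist',o))
ok=(P[:,0]>.38)&(P[:,0]<.75)&(P[:,1]>0)&(P[:,1]<.35)
H=P[ok&(P[:,2]>.098)&(P[:,2]<.108)]
q=np.array([w2dock(h) for h in H[:,:2]]);print('handle dock',np.percentile(q,[1,99],axis=0).round(4))
E
```

```text
time: 3.17
eef_pos: [0.4846, 0.1629, 0.1157]
ee_rot: [0.998, 0.062, -0.001, 0.0]
wrist_force: [-2.8, 0.2, -2.4]
opening: -0.0001
time: 3.75
eef_pos: [0.5445, 0.1713, 0.1157]
ee_rot: [0.998, 0.063, 0.0, -0.0]
wrist_force: [-0.2, -0.1, -0.1]
opening: 0.0002
[-0.01377265 -0.00265605] [-0.24217841 -0.06198341 -0.08470299]
handle dock [[-0.008  -0.0452]
 [ 0.0124  0.0414]]
```

View pics/w3.png

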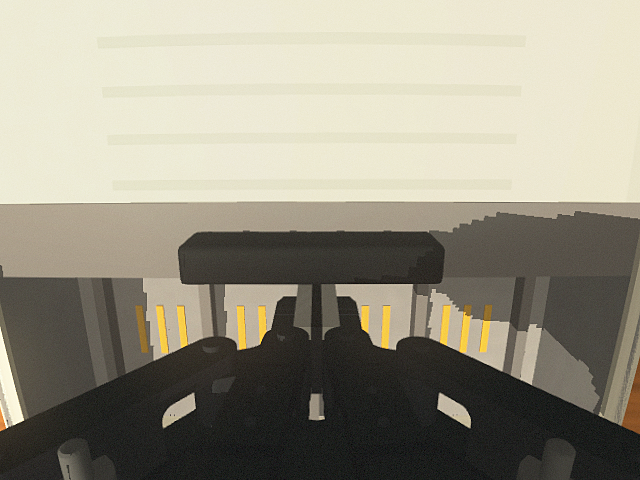

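```bash
python3 -m inch '[{"x":0.004,"y":0.0,"z":0.0,"spin":0.0},{"x":-0.01,"y":0.0,"z":-0.01,"spin":0.0},{"x":-0.02,"y":0.0,"z":-0.03,"spin":0.0},{"x":-0.02,"y":0.0,"z":-0.035,"spin":0.0},{"x":-0.02,"y":0.0,"z":-0.035,"spin":0.0},{"x":-0.02,"y":0.0,"z":-0.02,"spin":0.0},{"x":0.0,"y":0.0,"z":0.0,"spin":0.0},{"x":0.0,"y":0.0,"z":0.0,"spin":0.0}]' 1
python3 - <<'E'
from h import *
o=robot.get_obs(); print(pose(o),w2dock(o['eef_pos']),o['wrist_force'])
im,d=snap('wrist','w4.png'); np.savez('/tmp/w4.npz',d=d,T=cam2world('wrist',o))
im,d=snap('top','t4.png');
E
```

```text
time: 4.47
eef_pos: [0.4581, 0.1611, 0.2472]
ee_rot: [0.998, 0.063, 0.002, -0.0]
wrist_force: [-0.5, 0.6, -0.2]
opening: 0.0854
(array([0.45808459, 0.16113499, 0.24717133]), np.float64(0.12635499253323293)) [-0.10075786 -0.00177665] [-0.50665344  0.55125951 -0.23440063]
```

View pics/w4.png

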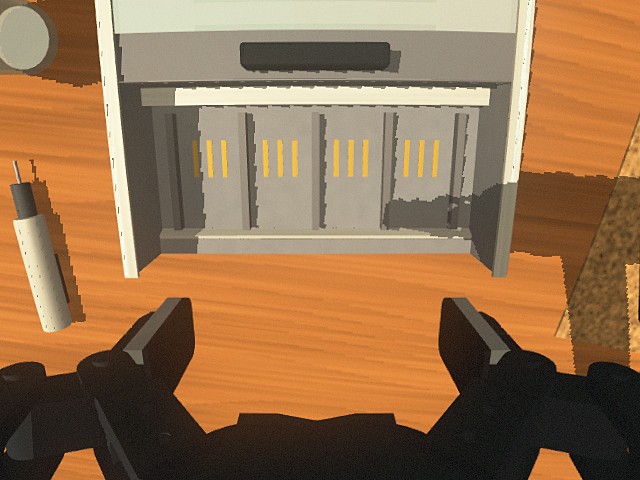

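View pics/t4.png

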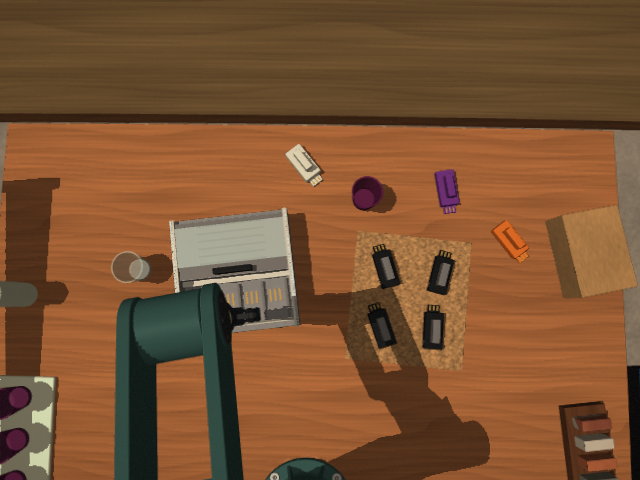

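Run:
```python
from h import *
z=np.load('/tmp/w4.npz'); P,uv=cloud('wrist',z['d'],T=z['T'])
Q=np.array([w2dock(p) for p in P[:,:2]]); Z=P[:,2]
inn=(abs(Q[:,0]+.07)<.04)&(abs(Q[:,1])<.125)
print('floor z',np.median(Z[inn&(Z<.025)]))
D=inn&(Z>.0275)&(Z<.033)
for y in [-.116,-.058,0,.058,.116]:
    m=D&(abs(Q[:,1]-y)<.012); 
    if m.sum()>10:
        k=np.polyfit(Q[m,0],Q[m,1],1); print('div',y,m.sum(),'at x=-.07:',np.polyval(k,-.07).round(4),np.percentile(Q[m,1],[3,97]).round(4),'slope',np.degrees(k[0]).round(2), 'z',np.median(Z[m]).round(4))
W=(Z>.083)&(Z<.09)
for s in (-1,1):
    m=W&(abs(Q[:,1]-s*.136)<.01)&(Q[:,0]<0.0); k=np.polyfit(Q[m,0],Q[m,1],1); print('wall',s,m.sum(),np.percentile(Q[m,1],[2,50,98]).round(4),'slope',np.degrees(k[0]).round(2),'x near',np.percentile(Q[m,0],1).round(4),'z',np.median(Z[m]))
m=(abs(Q[:,1])<.11)&(Z>.037)&(Z<.045)&(Q[:,0]>-.05)&(Q[:,0]<0)
print('lip',m.sum(),np.percentile(Q[m,0],[1,2,5,50]).round(4),np.median(Z[m]).round(4),'slope',np.polyfit(Q[m,1],Q[m,0],1).round(4))
m=(abs(Q[:,1])<.11)&(Z>.0275)&(Z<.034)&(Q[:,0]<-.11)
print('sill',m.sum(),np.percentile(Q[m,0],[2,50,95,98]).round(4),np.median(Z[m]).round(4))
m=(abs(Q[:,1])<.05)&(Z>.098)&(Z<.107); print('handle',np.percentile(Q[m,0],[2,98]).round(4),np.percentile(Q[m,1],[2,98]).round(4))
```

```text
floor z 0.0194961228961838
div -0.116 788 at x=-.07: -0.1175 [-0.1208 -0.1146] slope -0.2 z 0.0294
div -0.058 764 at x=-.07: -0.0595 [-0.0625 -0.0566] slope -0.08 z 0.0294
div 0 792 at x=-.07: -0.0023 [-0.0051  0.0006] slope -0.1 z 0.0294
div 0.058 776 at x=-.07: 0.0559 [0.053  0.0589] slope 0.24 z 0.0294
div 0.116 792 at x=-.07: 0.1138 [0.1108 0.117 ] slope 0.07 z 0.0293
wall -1 3290 [-0.141  -0.1353 -0.1304] slope -0.04 x near -0.1404 z 0.08539113964411146
wall 1 3245 [0.1267 0.1316 0.1371] slope -0.04 x near -0.14 z 0.0852494516227415
lip 5365 [-0.0199 -0.0197 -0.0193 -0.0132] 0.0404 slope [ 0.001  -0.0132]
sill 5323 [-0.14   -0.1311 -0.1227 -0.1138] 0.0293
handle [-0.0011  0.0125] [-0.0445  0.0407]
```

```bash
sed -i 's/^DOCK=.*/DOCK=[0.5574,0.1737,np.radians(7.3)]/' h.py
cat >> h.py <<'E'
def packs(cam='wrist',o=None,show=None,near=None):
    o=o or robot.get_obs(); im,d=robot.get_image(cam); T=cam2world(cam,o)
    if show: cv2.imwrite('pics/'+show,im)
    P,uv=cloud(cam,d,T=T)
    V=im[uv[:,1],uv[:,0]].astype(int)
    grey=(V.max(1)-V.min(1)<45)
    m=(P[:,2]>.046)&(P[:,2]<.060)&grey&(P[:,0]>.32)&(P[:,0]<.68)&(P[:,1]>-.42)&(P[:,1]<-.08)
    mk=np.zeros(d.shape,np.uint8); mk[uv[m,1],uv[m,0]]=1
    mk=cv2.morphologyEx(mk,cv2.MORPH_OPEN,np.ones((3,3),np.uint8))
    n,lab,st,ce=cv2.connectedComponentsWithStats(mk)
    out=[]
    lb=lab[uv[:,1],uv[:,0]]
    for i in range(1,n):
        if st[i,4]<(60 if cam!='wrist' else 600): continue
        rib=P[m&(lb==i)]
        (cx,cy),(w,h),a=cv2.minAreaRect((rib[:,:2]*1000).astype(np.float32))
        if h>w: a+=90; w,h=h,w
        a=np.radians(a); ax=np.array([np.cos(a),np.sin(a)]); c=np.array([cx,cy])/1000
        if not (.045<w/1000<.066 and .012<h/1000<.028): print('odd',c,w,h); continue
        rel=P[:,:2]-c; al=rel@ax; la=rel@[-ax[1],ax[0]]
        t=(abs(la)<.012)&(P[:,2]>.007)&(P[:,2]<.017)
        f,b=(t&(al>.047)&(al<.063)).sum(),(t&(al<-.047)&(al>-.063)).sum()
        if b>f: ax=-ax
        yaw=np.arctan2(ax[1],ax[0]); out.append((c,yaw))
        print('pack',c.round(4),'yaw',np.degrees(yaw).round(2),'size',round(w,1),round(h,1),'ztop',np.median(rib[:,2]).round(4),'nosecnt',f,b)
    return out
E
python3 - <<'E'
from h import *
plan(.43,-.178,.19,np.radians(19))
E
```

```text
from [0.4584 0.161  0.2451] 7.22 N 9
 x -0.0079 y 0.0370 z 0.0061 spin -0.0228
 x -0.0087 y 0.0368 z 0.0061 spin -0.0228
 x -0.0095 y 0.0366 z 0.0061 spin -0.0228
 x -0.0104 y 0.0363 z 0.0061 spin -0.0228
 x -0.0112 y 0.0361 z 0.0061 spin -0.0228
 x -0.0120 y 0.0358 z 0.0061 spin -0.0228
 x -0.0128 y 0.0355 z 0.0061 spin -0.0228
 x -0.0137 y 0.0352 z 0.0061 spin -0.0228
 x -0.0145 y 0.0349 z 0.0061 spin -0.0228
```

```bash
python3 -m inch '[{"x":-0.008,"y":0.037,"z":0.003,"spin":-0.025},{"x":-0.009,"y":0.039,"z":0.006,"spin":-0.025},{"x":-0.01,"y":0.039,"z":0.006,"spin":-0.025},{"x":-0.01,"y":0.039,"z":0.008,"spin":-0.025},{"x":-0.011,"y":0.039,"z":0.008,"spin":-0.025},{"x":-0.012,"y":0.038,"z":0.008,"spin":-0.025},{"x":-0.013,"y":0.038,"z":0.008,"spin":-0.025},{"x":-0.014,"y":0.038,"z":0.008,"spin":-0.025}]' 0.1
python3 -m inch '[{"x":-0.012,"y":0.012,"z":0.0,"spin":0.0},{"x":0.0,"y":0.0,"z":0.0,"spin":0.0},{"x":0.0,"y":0.0,"z":0.0,"spin":0.0}]'
python3 - <<'E'
from h import *
o=robot.get_obs(); r=packs(o=o,show='w5.png'); print(pose(o))
c,y=min(r,key=lambda t:np.linalg.norm(t[0]-[.43,-.178])); plan(*c,.1,y); print(o['opening'])
packs('top')
E
```

```text
time: 5.23
eef_pos: [0.4381, -0.1597, 0.1884]
ee_rot: [0.987, 0.163, -0.001, -0.001]
wrist_force: [1.1, 0.6, -0.1]
opening: 0.0467
time: 5.48
eef_pos: [0.4307, -0.1736, 0.1888]
ee_rot: [0.987, 0.161, -0.001, -0.001]
wrist_force: [0.6, 0.6, -0.2]
opening: 0.0472
odd [ 0.56276636 -0.196679  ] 32.82150650024414 18.711559295654297
pack [ 0.5601 -0.3278] yaw -14.63 size 56.4 18.6 ztop 0.0521 nosecnt 0 398
pack [ 0.4288 -0.1832] yaw 18.41 size 56.7 17.8 ztop 0.0522 nosecnt 798 0
pack [ 0.4244 -0.3079] yaw -4.16 size 56.5 19.2 ztop 0.0522 nosecnt 0 664
(array([ 0.43067174, -0.17358079,  0.18877062]), np.float64(0.322634310777941))
from [ 0.4309 -0.1727  0.1891] 18.58 N 3
 x -0.0018 y 0.0031 z 0.0297 spin 0.0010
 x -0.0018 y 0.0031 z 0.0297 spin 0.0010
 x -0.0018 y 0.0031 z 0.0297 spin 0.0010
0.04719976223996099
pack [ 0.5755 -0.1924] yaw 17.59 size 53.7 18.7 ztop 0.0525 nosecnt 58 0
pack [ 0.5623 -0.3259] yaw -15.03 size 55.8 19.6 ztop 0.0523 nosecnt 1 52
```

View pics/w5.png

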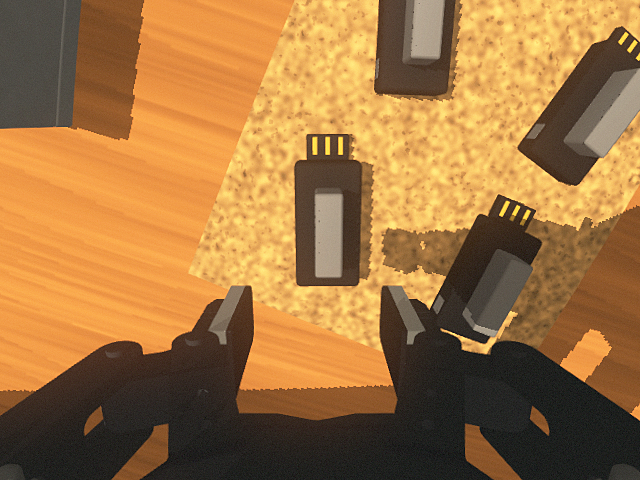

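```bash
python3 -m inch '[{"x":-0.003,"y":0.005,"z":0.026,"spin":0.0015},{"x":-0.0025,"y":0.0045,"z":0.03,"spin":0.0015},{"x":0.0,"y":0.0,"z":0.03,"spin":0.0},{"x":0.0,"y":0.0,"z":0.026,"spin":0.0},{"x":0.0,"y":0.0,"z":0.02,"spin":0.0},{"x":0.0,"y":0.0,"z":0.0,"spin":0.0},{"x":0.0,"y":0.0,"z":0.0,"spin":0.0}]'
python3 - <<'E'
from h import *
o=robot.get_obs(); print(pose(o),o['wrist_force']); plan(.4288,-.1832,.057,np.radians(18.4))
E
```

```text
time: 6.17
eef_pos: [0.4288, -0.1821, 0.0577]
ee_rot: [0.987, 0.162, -0.001, -0.001]
wrist_force: [-0.4, -0.4, 0.3]
opening: 0.047
(array([ 0.42875692, -0.18213492,  0.05771171]), np.float64(0.3246272327903562)) [-0.43246068 -0.37094703  0.30542101]
from [ 0.4288 -0.1821  0.0577] 18.6 N 1
 x -0.0003 y 0.0010 z 0.0007 spin 0.0035
```

Close and lift.

```bash
python3 -m inch '[{"x":0.0,"y":0.001,"z":0.0005,"spin":0.003},{"x":0.0,"y":0.0,"z":0.0,"spin":0.0},{"x":0.0,"y":0.0,"z":0.0,"spin":0.0},{"x":0.0,"y":0.0,"z":0.0,"spin":0.0},{"x":0.0,"y":0.0,"z":0.0,"spin":0.0}]' -1 50
python3 -m inch '[{"x":0.0,"y":0.0,"z":-0.015,"spin":0.0},{"x":0.0,"y":0.0,"z":-0.03,"spin":0.0},{"x":0.0,"y":0.0,"z":-0.03,"spin":0.0},{"x":0.0,"y":0.0,"z":-0.03,"spin":0.0},{"x":0.0,"y":0.0,"z":-0.02,"spin":0.0},{"x":0.0,"y":0.0,"z":0.0,"spin":0.0},{"x":0.0,"y":0.0,"z":0.0,"spin":0.0}]'
python3 - <<'E'
from h import *
o=robot.get_obs(); print(pose(o),o['wrist_force'],o['opening'],o['moment']); snap('wrist','w6.png')
w=dock2w(-.087,-.087); print(w); s=plan(*w,.17,np.radians(7.3))
E
```

```text
time: 6.58
eef_pos: [0.4305, -0.185, 0.0593]
ee_rot: [0.987, 0.159, 0.001, 0.001]
wrist_force: [0.7, 2.8, 7.1]
opening: 0.0168
time: 7.17
eef_pos: [0.43, -0.1852, 0.1841]
ee_rot: [0.987, 0.159, 0.001, 0.001]
wrist_force: [-0.5, -0.5, -3.6]
opening: 0.0165
(array([ 0.43004109, -0.18515699,  0.18406764]), np.float64(0.31970101540406376)) [-0.53033252 -0.51443963 -3.62612672] 0.016541793435702626 [0.00327127 0.03805021 0.00235419]
[0.4821598  0.07635056]
from [ 0.4291 -0.1845  0.1828] 18.32 N 7
 x 0.0189 y -0.0330 z 0.0018 spin 0.0275
 x 0.0180 y -0.0335 z 0.0018 spin 0.0275
 x 0.0171 y -0.0340 z 0.0018 spin 0.0275
 x 0.0161 y -0.0344 z 0.0018 spin 0.0275
 x 0.0152 y -0.0349 z 0.0018 spin 0.0275
 x 0.0142 y -0.0353 z 0.0018 spin 0.0275
 x 0.0132 y -0.0357 z 0.0018 spin 0.0275
```

View pics/w6.png

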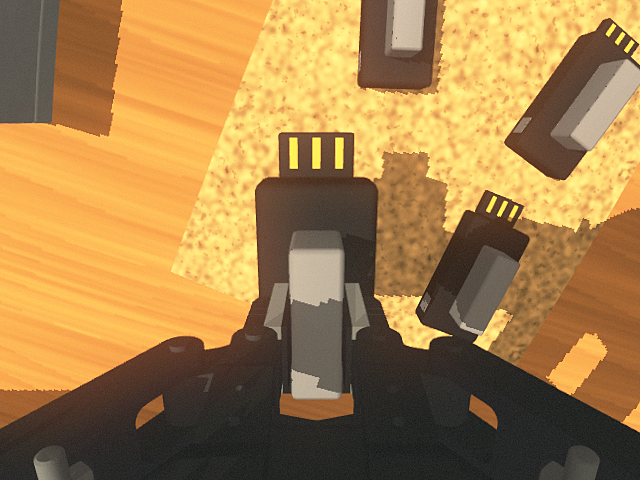

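```bash
cat >> h.py <<'E'
def held(o=None,show=None):
    o=o or robot.get_obs(); im,d=robot.get_image('wrist')
    if show: cv2.imwrite('pics/'+show,im)
    T=np.array(robot.camera_info('wrist')['tool_from_camera'])
    P,uv=cloud('wrist',d,T=T)
    a=(abs(P[:,1])<.035)&(P[:,0]<.08)&(P[:,0]>-.05)
    V=im[uv[:,1],uv[:,0]].astype(int)
    # body top: dark, ~26 mm below rib top
    h=a&(P[:,2]>.018)&(P[:,2]<.046)&(P[:,0]>.012)&(P[:,0]<.055)&(abs(P[:,1])>.011)
    b=P[h]; 
    k=np.linalg.lstsq(np.c_[b[:,0],b[:,1],np.ones(len(b))],b[:,2],rcond=None)[0]
    print('body top: z(tool)=%.4f + %.3f x + %.3f y (x=0)'%(k[2],k[0],k[1]),len(b),'y range',np.percentile(b[:,1],[1,99]).round(4))
    n=a&(P[:,2]>.034)&(P[:,2]<.060)&(P[:,0]>.04)&(abs(P[:,1])<.017); nn=P[n]
    if len(nn): print('nose: xmax',np.percentile(nn[:,0],[50,95,98,99.5]).round(4),'z',np.median(nn[:,2]).round(4),'y',np.percentile(nn[:,1],[2,98]).round(4),len(nn))
    r=a&(P[:,2]<.010)&(P[:,2]>-.012)&(abs(P[:,1])<.0085)&(P[:,0]>.013); rr=P[r]; 
    if len(rr): print('rib: xmax',np.percentile(rr[:,0],[50,98]).round(4),'z',np.median(rr[:,2]).round(4),'y',np.percentile(rr[:,1],[2,98]).round(4))
E
python3 -m inch '[{"x":0.019,"y":-0.033,"z":0.0015,"spin":0.0275},{"x":0.018,"y":-0.0335,"z":0.0015,"spin":0.0275},{"x":0.017,"y":-0.034,"z":0.0015,"spin":0.0275},{"x":0.016,"y":-0.0345,"z":0.0015,"spin":0.0275},{"x":0.015,"y":-0.035,"z":0.0015,"spin":0.0275},{"x":0.014,"y":-0.0355,"z":0.0015,"spin":0.0275},{"x":0.013,"y":-0.0355,"z":0.0015,"spin":0.0275},{"x":0.0,"y":0.0,"z":0.0,"spin":0.0}]'
python3 - <<'E'
from h import *
o=robot.get_obs(); print(pose(o),w2dock(o['eef_pos']),o['opening']); held(o,'w7.png')
E
```

```text
time: 7.88
eef_pos: [0.4813, 0.0821, 0.1704]
ee_rot: [0.998, 0.065, -0.001, -0.002]
wrist_force: [0.5, -0.6, -3.2]
opening: 0.0171
(array([0.48128787, 0.08206234, 0.17036832]), np.float64(0.12986367229990284)) [-0.0871391  -0.08122373] 0.017147433366629185
body top: z(tool)=0.0318 + 0.057 x + -0.000 y (x=0) 5326 y range [-0.0216  0.0236]
nose: xmax [0.0511 0.0611 0.0615 0.0618] z 0.0488 y [-0.0139  0.0155] 4227
rib: xmax [0.0205 0.027 ] z 0.0071 y [-0.0075  0.0082]
```

View pics/w7.png

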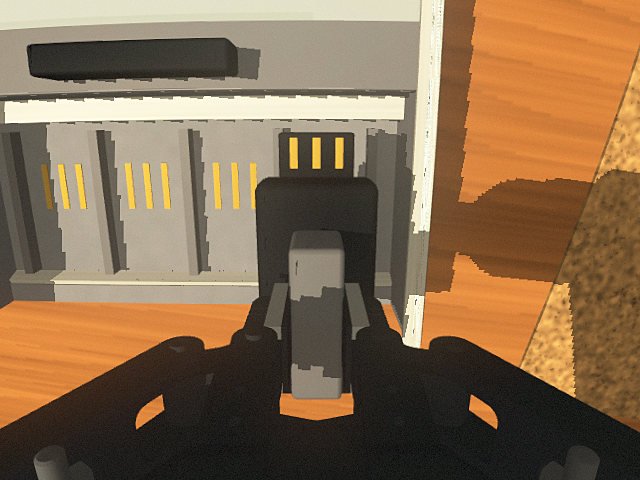

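```bash
python3 -m inch '[{"x":0.0,"y":0.005,"z":0.015,"spin":0.003},{"x":0.0,"y":0.0,"z":0.025,"spin":0.0},{"x":0.0,"y":0.0,"z":0.02,"spin":0.0},{"x":0.0,"y":0.0,"z":0.015,"spin":0.0},{"x":0.0,"y":0.0,"z":0.004,"spin":0.0},{"x":0.0,"y":0.0,"z":0.0,"spin":0.0},{"x":0.0,"y":0.0,"z":0.0,"spin":0.0}]'
python3 - <<'E'
from h import *
o=robot.get_obs(); print(pose(o),w2dock(o['eef_pos']),o['opening'],o['wrist_force']); held(o,'w8.png')
E
```

```text
time: 8.52
eef_pos: [0.4819, 0.0707, 0.093]
ee_rot: [0.998, 0.062, -0.001, -0.0]
wrist_force: [-0.6, 0.0, -3.1]
opening: 0.0166
(array([0.48191879, 0.070719  , 0.09299938]), np.float64(0.12366690886161681)) [-0.08795464 -0.09255529] 0.016606709100451984 [-0.57751885  0.04378846 -3.11652218]
body top: z(tool)=0.0318 + 0.058 x + 0.000 y (x=0) 5320 y range [-0.0216  0.0236]
nose: xmax [0.0576 0.0786 0.0794 0.0798] z 0.0495 y [-0.0156  0.0158] 6741
rib: xmax [0.0206 0.027 ] z 0.0071 y [-0.0075  0.0082]
```

View pics/w8.png

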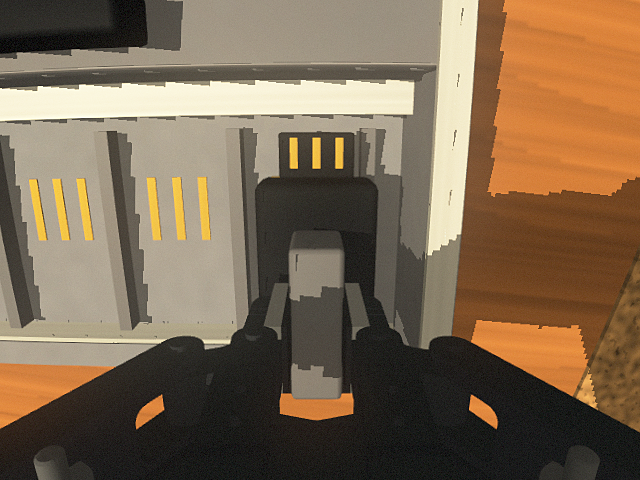

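```bash
python3 -m inch '[{"x":0.0,"y":-0.0063,"z":0.002,"spin":-0.003},{"x":0.0,"y":0.0,"z":0.003,"spin":0.0},{"x":0.0,"y":0.0,"z":0.0,"spin":0.0},{"x":0.0,"y":0.0,"z":0.0,"spin":0.0}]'
python3 - <<'E'
from h import *
o=robot.get_obs(); print(pose(o),w2dock(o['eef_pos']),o['opening'],o['wrist_force'])
im,d=robot.get_image('wrist'); P,uv=cloud('wrist',d,T=cam2world('wrist',o))
Q=np.array([w2dock(p) for p in P[:,:2]]); Z=P[:,2]
for y in [-.116,-.058,0]:
    m=(abs(Q[:,1]-y)<.012)&(Q[:,0]>-.075)&(Q[:,0]<-.03)&(Z>.0275)&(Z<.033); print(y,m.sum(),np.percentile(Q[m,1],[3,50,97]).round(4))
m=(abs(Q[:,1]+.03)<.02)&(Z>.037)&(Z<.045)&(Q[:,0]>-.05)&(Q[:,0]<0); print('lip',np.percentile(Q[m,0],[1,2,5,50]).round(4))
E
```

```text
time: 8.9
eef_pos: [0.4816, 0.0778, 0.0886]
ee_rot: [0.998, 0.064, 0.0, -0.0]
wrist_force: [1.1, -1.4, -3.1]
opening: 0.0169
(array([0.48160035, 0.07780532, 0.08856449]), np.float64(0.1278937526701266)) [-0.08737007 -0.08548595] 0.01685154076910389 [ 1.05909885 -1.40349425 -3.09429096]
-0.116 1425 [-0.1185 -0.1157 -0.1128]
-0.058 1347 [-0.0608 -0.0577 -0.0551]
0 1532 [-0.0032 -0.0003  0.003 ]
lip [-0.0192 -0.0191 -0.0186 -0.0124]
```

```bash
python3 -m inch '[{"x":0.0,"y":0.0,"z":0.002,"spin":0.0},{"x":0.0,"y":0.0,"z":0.0,"spin":0.0}]' -
python3 -m inch '[{"x":0.0,"y":0.0,"z":0.0,"spin":0.0},{"x":0.0,"y":0.0,"z":0.0,"spin":0.0},{"x":0.0,"y":0.0,"z":0.0,"spin":0.0},{"x":0.0,"y":0.0,"z":0.0,"spin":0.0},{"x":0.0,"y":0.0,"z":0.0,"spin":0.0}]' -0.3
python3 - <<'E'
from h import *
o=robot.get_obs(); print(pose(o),w2dock(o['eef_pos']),o['opening'],o['wrist_force']);held(o,'w9.png')
E
```

```text
time: 9.12
eef_pos: [0.482, 0.0776, 0.0864]
ee_rot: [0.998, 0.064, 0.0, -0.0]
wrist_force: [0.8, 0.5, -1.0]
opening: 0.0169
time: 9.53
eef_pos: [0.4817, 0.0776, 0.0864]
ee_rot: [0.998, 0.064, 0.0, -0.0]
wrist_force: [-0.1, -0.7, -0.1]
opening: 0.0299
(array([0.48166794, 0.07758622, 0.0864123 ]), np.float64(0.127244983125495)) [-0.08733087 -0.08571186] 0.029884358783113334 [-0.09804569 -0.69249641 -0.13851628]
body top: z(tool)=0.0365 + 0.116 x + -0.001 y (x=0) 5142 y range [-0.0217  0.0236]
nose: xmax [0.0576 0.0785 0.0795 0.0799] z 0.0465 y [-0.0158  0.016 ] 7480
```

View pics/w9.png

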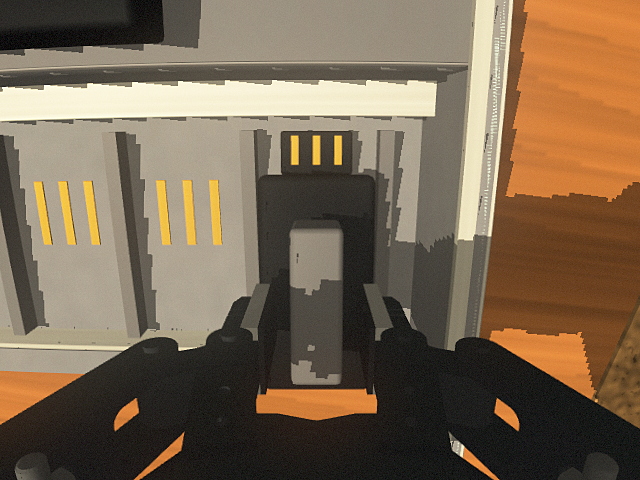

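```bash
python3 -m inch '[{"x":0.0,"y":0.0,"z":-0.02,"spin":0.0},{"x":0.0,"y":0.0,"z":-0.02,"spin":0.0},{"x":-0.025,"y":0.0,"z":-0.005,"spin":0.0},{"x":-0.026,"y":0.0,"z":0.0,"spin":0.0},{"x":0.0,"y":0.0,"z":0.02,"spin":0.0},{"x":0.0,"y":0.0,"z":0.023,"spin":0.0},{"x":0.0,"y":0.0,"z":0.0,"spin":0.0},{"x":0.0,"y":0.0,"z":0.0,"spin":0.0}]' -1
python3 - <<'E'
from h import *
o=robot.get_obs(); print(pose(o),w2dock(o['eef_pos']),o['opening'],o['wrist_force'])
E
```

```text
time: 10.25
eef_pos: [0.4301, 0.0711, 0.0879]
ee_rot: [0.998, 0.064, -0.001, -0.0]
wrist_force: [-0.6, 0.9, 0.7]
opening: -0.0001
(array([0.430101  , 0.07108907, 0.08788546]), np.float64(0.12721738578643377)) [-0.13930539 -0.08560401] -0.00013939331753722058 [-0.63586659  0.91118879  0.67579297]
```

Push forward to about dock x = -0.111.

```bash
python3 -m inch '[{"x":0.008,"y":0.0,"z":0.0,"spin":0.0},{"x":0.006,"y":0.0,"z":0.0,"spin":0.0},{"x":0.005,"y":0.0,"z":0.0,"spin":0.0},{"x":0.005,"y":0.0,"z":0.0,"spin":0.0},{"x":0.004,"y":0.0,"z":0.0,"spin":0.0},{"x":0.0,"y":0.0,"z":0.0,"spin":0.0}]'
python3 - <<'E'
from h import *
o=robot.get_obs(); print(pose(o),w2dock(o['eef_pos']),o['opening'],o['wrist_force']); held(o,'w10.png')
E
```

```text
time: 10.75
eef_pos: [0.4603, 0.0748, 0.0887]
ee_rot: [0.998, 0.064, 0.001, -0.0]
wrist_force: [-0.5, 0.0, 0.2]
opening: 0.0002
(array([0.46032859, 0.07479203, 0.08866034]), np.float64(0.12735916598500643)) [-0.1088523  -0.08577192] 0.00020413123238044014 [-0.46627815  0.00297925  0.22163436]
body top: z(tool)=0.0452 + 0.000 x + 0.000 y (x=0) 4670 y range [-0.0208  0.0225]
nose: xmax [0.0686 0.0788 0.0795 0.0799] z 0.0454 y [-0.0166  0.0166] 5643
```

View pics/w10.png

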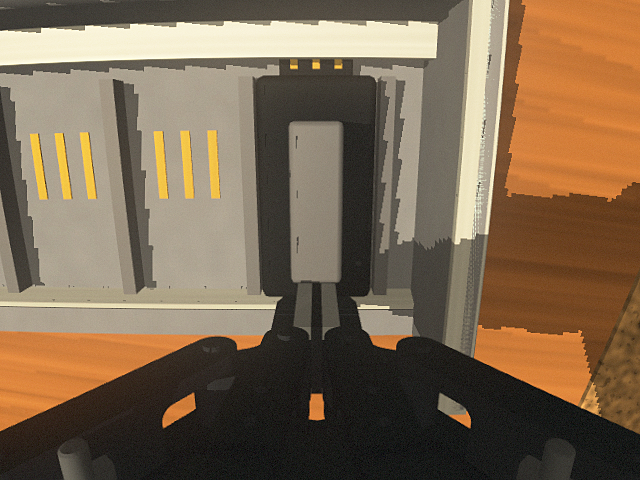

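```bash
python3 -m inch '[{"x":-0.003,"y":0.0,"z":-0.025,"spin":0.0},{"x":-0.004,"y":0.0,"z":-0.035,"spin":0.0},{"x":0.0,"y":0.02,"z":-0.03,"spin":0.0},{"x":0.0,"y":0.038,"z":-0.005,"spin":0.0},{"x":0.0,"y":0.04,"z":0.0,"spin":0.0},{"x":0.0,"y":0.04,"z":0.0,"spin":0.0},{"x":0.0,"y":0.04,"z":0.0,"spin":0.0},{"x":0.0,"y":0.04,"z":0.0,"spin":0.0}]' 0.1
python3 - <<'E'
from h import *
plan(.424,-.308,.19,np.radians(-4))
E
```

```text
time: 11.47
eef_pos: [0.4794, -0.1443, 0.1837]
ee_rot: [0.998, 0.064, 0.0, 0.0]
wrist_force: [0.3, -0.0, -0.1]
opening: 0.0468
from [ 0.4794 -0.1443  0.1837] 7.3 N 5
 x -0.0152 y 0.0311 z -0.0013 spin 0.0395
 x -0.0139 y 0.0316 z -0.0013 spin 0.0395
 x -0.0127 y 0.0322 z -0.0013 spin 0.0395
 x -0.0114 y 0.0326 z -0.0013 spin 0.0395
 x -0.0101 y 0.0331 z -0.0013 spin 0.0395
```

```bash
python3 -m inch '[{"x":-0.015,"y":0.03,"z":-0.001,"spin":0.04},{"x":-0.014,"y":0.031,"z":-0.001,"spin":0.04},{"x":-0.012,"y":0.031,"z":-0.001,"spin":0.04},{"x":-0.011,"y":0.031,"z":-0.001,"spin":0.04},{"x":-0.01,"y":0.03,"z":0.0,"spin":0.04},{"x":0.0,"y":0.0,"z":0.0,"spin":0.0},{"x":0.0,"y":0.0,"z":0.0,"spin":0.0}]'
python3 - <<'E'
from h import *
o=robot.get_obs(); r=packs(o=o,show='w11.png'); print(pose(o))
c,y=min(r,key=lambda t:np.linalg.norm(t[0]-[.424,-.308])); plan(*c,.06,y,n=5)
E
```

```text
time: 12.05
eef_pos: [0.4244, -0.2999, 0.1873]
ee_rot: [0.999, -0.038, 0.0, 0.0]
wrist_force: [0.8, -0.1, 0.2]
opening: 0.0465
odd [ 0.55948474 -0.19822087] 25.96307373046875 18.773052215576172
odd [ 0.54552783 -0.32463309] 25.269126892089844 18.386716842651367
pack [ 0.4252 -0.3087] yaw -3.46 size 55.8 17.7 ztop 0.0522 nosecnt 0 771
(array([ 0.42438685, -0.29986901,  0.18732461]), np.float64(-0.07564174355259849))
from [ 0.4245 -0.2985  0.1872] -4.24 N 5
 x 0.0003 y 0.0020 z 0.0254 spin -0.0027
 x 0.0003 y 0.0020 z 0.0254 spin -0.0027
 x 0.0003 y 0.0020 z 0.0254 spin -0.0027
 x 0.0003 y 0.0020 z 0.0254 spin -0.0027
 x 0.0003 y 0.0020 z 0.0254 spin -0.0027
```

View pics/w11.png

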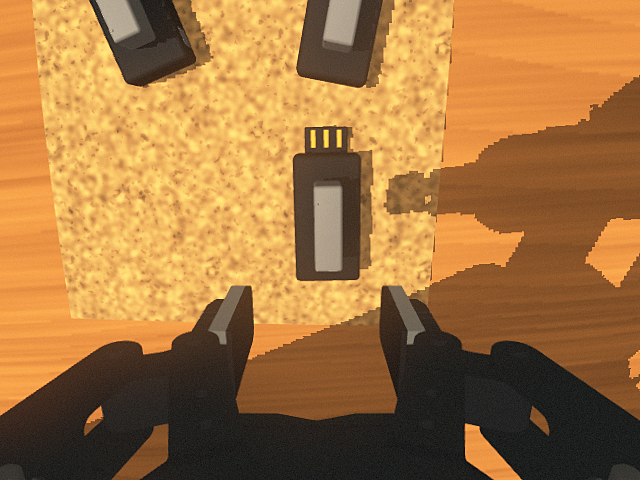

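```bash
python3 -m inch '[{"x":0.001,"y":0.005,"z":0.026,"spin":-0.007},{"x":0.0005,"y":0.0045,"z":0.03,"spin":-0.006},{"x":0.0,"y":0.0,"z":0.03,"spin":0.0},{"x":0.0,"y":0.0,"z":0.026,"spin":0.0},{"x":0.0,"y":0.0,"z":0.0145,"spin":0.0},{"x":0.0,"y":0.0,"z":0.0,"spin":0.0},{"x":0.0,"y":0.0,"z":0.0,"spin":0.0}]'
python3 - <<'E'
from h import *
o=robot.get_obs(); print(o['wrist_force']); plan(.4252,-.3087,.060,np.radians(-3.5))
E
```

```text
time: 12.68
eef_pos: [0.4256, -0.3063, 0.0603]
ee_rot: [1.0, -0.029, -0.001, -0.001]
wrist_force: [0.5, -0.4, 0.3]
opening: 0.0472
[ 0.45845191 -0.38880995  0.25918091]
from [ 0.4256 -0.3063  0.0603] -3.31 N 1
 x -0.0003 y 0.0024 z 0.0003 spin 0.0032
```

```bash
python3 -m inch '[{"x":0.0,"y":0.002,"z":0.0,"spin":0.002},{"x":0.0,"y":0.0,"z":0.0,"spin":0.0},{"x":0.0,"y":0.0,"z":0.0,"spin":0.0},{"x":0.0,"y":0.0,"z":0.0,"spin":0.0},{"x":0.0,"y":0.0,"z":0.0,"spin":0.0}]' -1 50
python3 -m inch '[{"x":0.0,"y":0.0,"z":-0.015,"spin":0.0},{"x":0.0,"y":0.0,"z":-0.03,"spin":0.0},{"x":0.0,"y":0.0,"z":-0.03,"spin":0.0},{"x":0.0,"y":0.0,"z":-0.03,"spin":0.0},{"x":0.0,"y":0.0,"z":-0.02,"spin":0.0},{"x":0.0,"y":0.0,"z":0.0,"spin":0.0},{"x":0.0,"y":0.0,"z":0.0,"spin":0.0}]'
python3 - <<'E'
from h import *
o=robot.get_obs(); print(o['wrist_force'],o['opening']); held(o,'w12.png')
w=dock2w(-.087,-.0285); print(w); s=plan(*w,.18,np.radians(7.3))
E
```

```text
time: 13.1
eef_pos: [0.4266, -0.3106, 0.0623]
ee_rot: [1.0, -0.031, 0.001, 0.001]
wrist_force: [0.7, 2.7, 7.4]
opening: 0.0167
time: 13.68
eef_pos: [0.426, -0.3106, 0.1868]
ee_rot: [1.0, -0.031, 0.001, 0.001]
wrist_force: [-1.3, -0.3, -3.7]
opening: 0.0167
[-1.30592775 -0.34638538 -3.67955681] 0.016695744111968256
body top: z(tool)=0.0352 + 0.045 x + 0.001 y (x=0) 4888 y range [-0.0214  0.0238]
nose: xmax [0.0486 0.0593 0.0601 0.0604] z 0.0517 y [-0.0146  0.0157] 4464
rib: xmax [0.0192 0.0252] z 0.0096 y [-0.0064  0.0082]
[0.47472652 0.13437639]
from [ 0.4252 -0.3097  0.1854] -3.54 N 12
 x 0.0018 y -0.0372 z 0.0005 spin -0.0158
 x 0.0024 y -0.0372 z 0.0005 spin -0.0158
 x 0.0030 y -0.0371 z 0.0005 spin -0.0158
 x 0.0036 y -0.0371 z 0.0005 spin -0.0158
 x 0.0042 y -0.0370 z 0.0005 spin -0.0158
 x 0.0048 y -0.0369 z 0.0005 spin -0.0158
 x 0.0053 y -0.0369 z 0.0005 spin -0.0158
 x 0.0059 y -0.0368 z 0.0005 spin -0.0158
 x 0.0065 y -0.0367 z 0.0005 spin -0.0158
 x 0.0071 y -0.0366 z 0.0005 spin -0.0158
 x 0.0077 y -0.0364 z 0.0005 spin -0.0158
 x 0.0082 y -0.0363 z 0.0005 spin -0.0158
```

```bash
python3 -m inch '[{"x":0.002,"y":-0.037,"z":0.0,"spin":-0.016},{"x":0.002,"y":-0.037,"z":0.0,"spin":-0.016},{"x":0.003,"y":-0.037,"z":0.0,"spin":-0.016},{"x":0.004,"y":-0.037,"z":0.0,"spin":-0.016},{"x":0.004,"y":-0.037,"z":0.0,"spin":-0.016},{"x":0.005,"y":-0.037,"z":0.0,"spin":-0.016},{"x":0.005,"y":-0.037,"z":0.0,"spin":-0.016},{"x":0.006,"y":-0.037,"z":0.0,"spin":-0.016}]'
python3 -m inch '[{"x":0.0065,"y":-0.037,"z":0.0,"spin":-0.016},{"x":0.007,"y":-0.0365,"z":0.0,"spin":-0.016},{"x":0.008,"y":-0.0365,"z":0.0,"spin":-0.016},{"x":0.009,"y":-0.036,"z":0.0,"spin":-0.016},{"x":0.0,"y":0.0,"z":0.0,"spin":0.0},{"x":0.0,"y":0.0,"z":0.0,"spin":0.0}]'
python3 - <<'E'
from h import *
o=robot.get_obs(); print(w2dock(o['eef_pos']),o['opening']); 
plan(*dock2w(-.0855,-.0285),.095,np.radians(7.3),n=4); held(o,'w13.png')
E
```

```text
time: 14.4
eef_pos: [0.4564, -0.0121, 0.1838]
ee_rot: [0.999, 0.033, -0.002, -0.0]
wrist_force: [0.4, -0.1, -4.3]
opening: 0.0167
time: 14.9
eef_pos: [0.4741, 0.1358, 0.1838]
ee_rot: [0.998, 0.067, -0.002, 0.0]
wrist_force: [-0.0, 0.1, -2.8]
opening: 0.0169
[-0.08742814 -0.02701115] 0.016894703261535776
from [0.4741 0.1358 0.1838] 7.7 N 4
 x 0.0005 y 0.0004 z 0.0222 spin 0.0017
 x 0.0005 y 0.0004 z 0.0222 spin 0.0017
 x 0.0005 y 0.0004 z 0.0222 spin 0.0017
 x 0.0005 y 0.0004 z 0.0222 spin 0.0017
body top: z(tool)=0.0352 + 0.044 x + 0.002 y (x=0) 4883 y range [-0.0216  0.0236]
nose: xmax [0.0487 0.0591 0.0599 0.0602] z 0.0517 y [-0.0145  0.0155] 4397
rib: xmax [0.019  0.0248] z 0.0096 y [-0.0067  0.008 ]
```

View pics/w13.png

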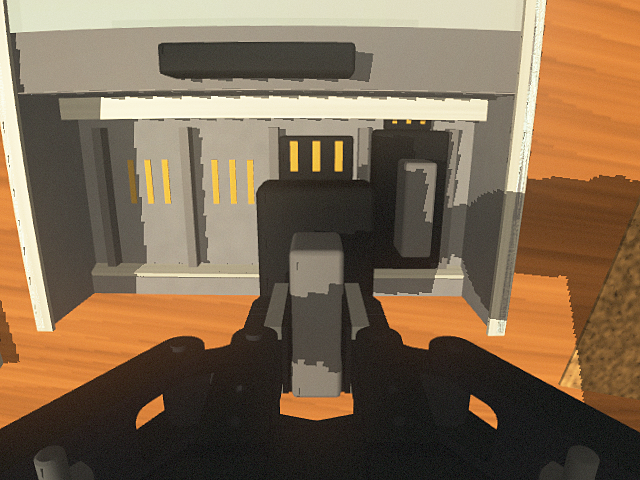

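Pack seated in bay 0 visible at (415,200); the held one over bay 1. Descend.

```bash
python3 -m inch '[{"x":0.001,"y":0.001,"z":0.02,"spin":0.003},{"x":0.001,"y":0.0005,"z":0.026,"spin":0.003},{"x":0.0,"y":0.0,"z":0.024,"spin":0.0},{"x":0.0,"y":0.0,"z":0.015,"spin":0.0},{"x":0.0,"y":0.0,"z":0.005,"spin":0.0},{"x":0.0,"y":0.0,"z":0.0,"spin":0.0},{"x":0.0,"y":0.0,"z":0.0,"spin":0.0}]'
python3 - <<'E'
from h import *
o=robot.get_obs(); print(pose(o),w2dock(o['eef_pos']),o['opening'],o['wrist_force'])
E
```

```text
time: 15.53
eef_pos: [0.4776, 0.132, 0.0957]
ee_rot: [0.998, 0.061, -0.0, 0.0]
wrist_force: [-0.7, 0.2, -2.6]
opening: 0.0167
(array([0.47755452, 0.13203269, 0.09574555]), np.float64(0.12291070568047485)) [-0.08449273 -0.03118404] 0.01671265547662639 [-0.67452113  0.24994394 -2.56286677]
```

```bash
python3 -m inch '[{"x":-0.001,"y":-0.003,"z":0.003,"spin":-0.0045},{"x":0.0,"y":0.0,"z":0.003,"spin":0.0},{"x":0.0,"y":0.0,"z":0.0,"spin":0.0},{"x":0.0,"y":0.0,"z":0.0,"spin":0.0}]'
python3 - <<'E'
from h import *
o=robot.get_obs(); print(pose(o),w2dock(o['eef_pos']),o['opening'],o['wrist_force'])
E
```

```text
time: 15.87
eef_pos: [0.4765, 0.1359, 0.0902]
ee_rot: [0.998, 0.065, 0.0, -0.0]
wrist_force: [0.1, -0.3, -3.2]
opening: 0.0163
(array([0.47647724, 0.1359158 , 0.09021478]), np.float64(0.12910603544446822)) [-0.08506787 -0.02719552] 0.016277308417284045 [ 0.08967429 -0.30683723 -3.18472917]
```

```bash
python3 -m inch '[{"x":0.0,"y":0.0008,"z":0.001,"spin":0.001},{"x":0.0,"y":0.0,"z":0.0,"spin":0.0}]' -
python3 -m inch '[{"x":0.0,"y":0.0,"z":0.0,"spin":0.0},{"x":0.0,"y":0.0,"z":0.0,"spin":0.0},{"x":0.0,"y":0.0,"z":0.0,"spin":0.0},{"x":0.0,"y":0.0,"z":0.0,"spin":0.0}]' -0.3
python3 - <<'E'
from h import *
o=robot.get_obs(); print(w2dock(o['eef_pos']),o['opening'],o['wrist_force']);held(o,'w14.png')
E
python3 -m inch '[{"x":0.0,"y":0.0,"z":-0.02,"spin":0.0},{"x":0.0,"y":0.0,"z":-0.02,"spin":0.0},{"x":-0.025,"y":0.0,"z":-0.002,"spin":0.0},{"x":-0.028,"y":0.0,"z":0.0,"spin":0.0},{"x":0.0,"y":0.0,"z":0.02,"spin":0.0},{"x":0.0,"y":0.0,"z":0.023,"spin":0.0},{"x":0.0,"y":0.0,"z":0.0,"spin":0.0},{"x":0.0,"y":0.0,"z":0.0,"spin":0.0}]' -1
python3 - <<'E'
from h import *
o=robot.get_obs(); print(pose(o),w2dock(o['eef_pos']),o['opening'],o['wrist_force']); snap('wrist','w15.png')
E
```

```text
time: 16.03
eef_pos: [0.4769, 0.1352, 0.0893]
ee_rot: [0.998, 0.064, 0.001, -0.0]
wrist_force: [-0.4, 1.0, 1.1]
opening: 0.0167
time: 16.37
eef_pos: [0.4766, 0.1349, 0.089]
ee_rot: [0.998, 0.064, 0.0, -0.0]
wrist_force: [-0.5, -0.1, -0.0]
opening: 0.0298
[-0.08507186 -0.02817221] 0.029830023144382458 [-0.45191795 -0.11839419 -0.02033733]
body top: z(tool)=0.0394 + 0.109 x + -0.001 y (x=0) 4774 y range [-0.0218  0.0234]
nose: xmax [0.0694 0.0788 0.0789 0.079 ] z 0.0484 y [-0.0162  0.0163] 5256
rib: xmax [0.0797 0.08  ] z 0.0087 y [-0.008   0.0081]
time: 17.08
eef_pos: [0.423, 0.1281, 0.0874]
ee_rot: [0.998, 0.064, -0.001, 0.0]
wrist_force: [-0.6, -0.2, -0.1]
opening: 0.0
(array([0.4229887 , 0.12807984, 0.08739375]), np.float64(0.1277596235049006)) [-0.13911853 -0.02817147] 3.096182353412246e-05 [-0.60849377 -0.15121956 -0.10159547]
```

View pics/w15.png

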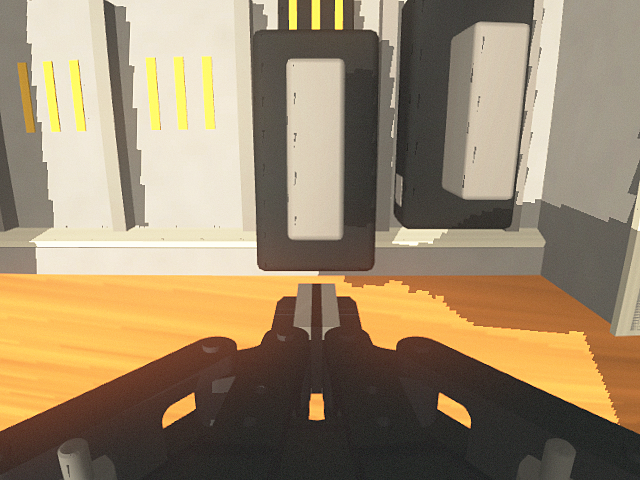

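```bash
python3 -m inch '[{"x":0.008,"y":0.0,"z":0.0,"spin":0.0},{"x":0.006,"y":0.0,"z":0.0,"spin":0.0},{"x":0.005,"y":0.0,"z":0.0,"spin":0.0},{"x":0.005,"y":0.0,"z":0.0,"spin":0.0},{"x":0.005,"y":0.0,"z":0.0,"spin":0.0},{"x":0.0,"y":0.0,"z":0.0,"spin":0.0}]'
python3 - <<'E'
from h import *
o=robot.get_obs(); print(pose(o),w2dock(o['eef_pos']),o['wrist_force']); held(o,'w16.png')
E
```

```text
time: 17.63
eef_pos: [0.4543, 0.1321, 0.0881]
ee_rot: [0.998, 0.064, 0.001, -0.0]
wrist_force: [0.7, 0.9, 0.2]
opening: 0.0001
(array([0.45431614, 0.13211785, 0.08807571]), np.float64(0.12771657745806317)) [-0.10753193 -0.02814679] [0.65518959 0.88047569 0.21674157]
body top: z(tool)=0.0448 + 0.001 x + -0.000 y (x=0) 5589 y range [-0.0212  0.0227]
nose: xmax [0.0686 0.0788 0.0795 0.0798] z 0.0448 y [-0.0166  0.0166] 5725
```

```bash
python3 -m inch '[{"x":-0.003,"y":0.0,"z":-0.025,"spin":0.0},{"x":-0.004,"y":0.0,"z":-0.035,"spin":0.0},{"x":0.0,"y":0.02,"z":-0.03,"spin":0.0},{"x":0.01,"y":0.036,"z":-0.005,"spin":0.0},{"x":0.01,"y":0.038,"z":0.0,"spin":0.0},{"x":0.01,"y":0.038,"z":0.0,"spin":0.0},{"x":0.01,"y":0.038,"z":0.0,"spin":0.0},{"x":0.01,"y":0.038,"z":0.0,"spin":0.0}]' 0.1
python3 - <<'E'
from h import *
plan(.572,-.195,.19,np.radians(17.5))
E
```

```text
time: 18.35
eef_pos: [0.5223, -0.0707, 0.1832]
ee_rot: [0.998, 0.064, 0.001, 0.0]
wrist_force: [0.9, 0.7, -0.5]
opening: 0.0467
from [ 0.5223 -0.0707  0.1832] 7.33 N 4
 x 0.0084 y 0.0324 z -0.0017 spin -0.0444
 x 0.0069 y 0.0327 z -0.0017 spin -0.0444
 x 0.0055 y 0.0330 z -0.0017 spin -0.0444
 x 0.0040 y 0.0332 z -0.0017 spin -0.0444
```

```bash
python3 -m inch '[{"x":0.008,"y":0.031,"z":-0.001,"spin":-0.044},{"x":0.007,"y":0.031,"z":-0.001,"spin":-0.044},{"x":0.0055,"y":0.032,"z":-0.001,"spin":-0.044},{"x":0.004,"y":0.03,"z":-0.001,"spin":-0.044},{"x":0.0,"y":0.0,"z":0.0,"spin":0.0},{"x":0.0,"y":0.0,"z":0.0,"spin":0.0}]'
python3 - <<'E'
from h import *
o=robot.get_obs(); r=packs(o=o,show='w17.png'); print(pose(o))
c,y=min(r,key=lambda t:np.linalg.norm(t[0]-[.575,-.193])); plan(*c,.06,y,n=5)
E
```

```text
time: 18.85
eef_pos: [0.5702, -0.1877, 0.1866]
ee_rot: [0.989, 0.15, 0.0, 0.0]
wrist_force: [-0.8, 0.4, 0.6]
opening: 0.047
pack [ 0.5748 -0.1935] yaw 17.09 size 56.0 17.6 ztop 0.0522 nosecnt 804 0
pack [ 0.5605 -0.3279] yaw -15.54 size 56.1 19.1 ztop 0.0522 nosecnt 0 635
(array([ 0.57017993, -0.18765102,  0.18664885]), np.float64(0.3010979284336103))
from [ 0.5693 -0.1862  0.1864] 17.31 N 5
 x 0.0006 y 0.0017 z 0.0253 spin 0.0008
 x 0.0006 y 0.0017 z 0.0253 spin 0.0008
 x 0.0006 y 0.0017 z 0.0253 spin 0.0008
 x 0.0006 y 0.0017 z 0.0253 spin 0.0008
 x 0.0006 y 0.0017 z 0.0253 spin 0.0008
```

View pics/w17.png

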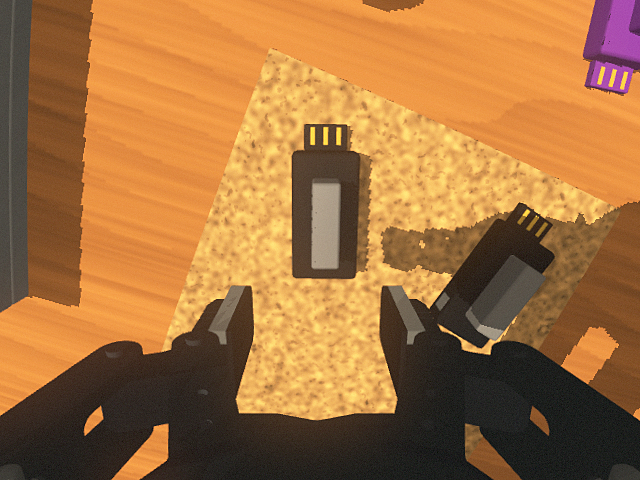

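```bash
python3 -m inch '[{"x":0.002,"y":0.005,"z":0.026,"spin":0.002},{"x":0.001,"y":0.004,"z":0.03,"spin":0.002},{"x":0.0,"y":0.0,"z":0.03,"spin":0.0},{"x":0.0,"y":0.0,"z":0.026,"spin":0.0},{"x":0.0,"y":0.0,"z":0.0145,"spin":0.0},{"x":0.0,"y":0.0,"z":0.0,"spin":0.0},{"x":0.0,"y":0.0,"z":0.0,"spin":0.0}]'
python3 - <<'E'
from h import *
o=robot.get_obs(); print(o['wrist_force']); plan(.5748,-.1935,.060,np.radians(17.1))
E
```

```text
time: 19.48
eef_pos: [0.5741, -0.1921, 0.0598]
ee_rot: [0.989, 0.15, -0.001, -0.001]
wrist_force: [1.1, 0.1, 0.2]
opening: 0.0469
[1.10916237 0.07515999 0.2033667 ]
from [ 0.5741 -0.1921  0.0598] 17.23 N 1
 x 0.0003 y 0.0015 z -0.0002 spin 0.0023
```

```bash
python3 -m inch '[{"x":0.0,"y":0.001,"z":0.0,"spin":0.002},{"x":0.0,"y":0.0,"z":0.0,"spin":0.0},{"x":0.0,"y":0.0,"z":0.0,"spin":0.0},{"x":0.0,"y":0.0,"z":0.0,"spin":0.0},{"x":0.0,"y":0.0,"z":0.0,"spin":0.0}]' -1 50
python3 -m inch '[{"x":0.0,"y":0.0,"z":-0.015,"spin":0.0},{"x":0.0,"y":0.0,"z":-0.03,"spin":0.0},{"x":0.0,"y":0.0,"z":-0.03,"spin":0.0},{"x":0.0,"y":0.0,"z":-0.03,"spin":0.0},{"x":0.0,"y":0.0,"z":-0.02,"spin":0.0},{"x":0.0,"y":0.0,"z":0.0,"spin":0.0},{"x":0.0,"y":0.0,"z":0.0,"spin":0.0}]'
python3 - <<'E'
from h import *
o=robot.get_obs(); print(o['wrist_force'],o['opening']); held(o,'w18.png')
w=dock2w(-.0855,.030); print(w); s=plan(*w,.185,np.radians(7.3))
E
```

```text
time: 19.9
eef_pos: [0.5765, -0.1948, 0.062]
ee_rot: [0.989, 0.148, 0.001, 0.0]
wrist_force: [0.3, 2.2, 7.3]
opening: 0.0167
time: 20.48
eef_pos: [0.576, -0.195, 0.1863]
ee_rot: [0.989, 0.148, 0.001, 0.001]
wrist_force: [-0.2, -0.5, -4.2]
opening: 0.0164
[-0.24994543 -0.46870884 -4.23246378] 0.01644586201022019
body top: z(tool)=0.0349 + 0.046 x + 0.002 y (x=0) 5027 y range [-0.0218  0.0234]
nose: xmax [0.0489 0.0597 0.0605 0.0609] z 0.0514 y [-0.0148  0.0154] 4591
rib: xmax [0.0195 0.0257] z 0.0095 y [-0.0071  0.0081]
[0.46878109 0.19259281]
from [ 0.5749 -0.1945  0.1847] 17.05 N 10
 x 0.0012 y -0.0401 z -0.0000 spin 0.0170
 x 0.0005 y -0.0401 z -0.0000 spin 0.0170
 x -0.0002 y -0.0401 z -0.0000 spin 0.0170
 x -0.0008 y -0.0401 z -0.0000 spin 0.0170
 x -0.0015 y -0.0401 z -0.0000 spin 0.0170
 x -0.0022 y -0.0401 z -0.0000 spin 0.0170
 x -0.0029 y -0.0400 z -0.0000 spin 0.0170
 x -0.0036 y -0.0400 z -0.0000 spin 0.0170
 x -0.0042 y -0.0399 z -0.0000 spin 0.0170
 x -0.0049 y -0.0398 z -0.0000 spin 0.0170
```

```bash
python3 -m inch '[{"x":-0.003,"y":-0.037,"z":-0.005,"spin":0.017},{"x":-0.003,"y":-0.037,"z":-0.005,"spin":0.017},{"x":-0.003,"y":-0.037,"z":0.0,"spin":0.017},{"x":-0.003,"y":-0.037,"z":0.0,"spin":0.017},{"x":-0.003,"y":-0.037,"z":0.0,"spin":0.017},{"x":-0.003,"y":-0.037,"z":0.0,"spin":0.017},{"x":-0.003,"y":-0.037,"z":0.0,"spin":0.017},{"x":-0.003,"y":-0.037,"z":0.0,"spin":0.017}]'
python3 - <<'E'
from h import *
print(robot.get_obs()['opening']);plan(*dock2w(-.0855,.030),.185,np.radians(7.3))
E
```

```text
time: 21.2
eef_pos: [0.4797, 0.0884, 0.1932]
ee_rot: [0.997, 0.08, -0.002, -0.0]
wrist_force: [0.7, 0.7, -3.8]
opening: 0.0167
0.016703748454383372
from [0.4797 0.0884 0.1932] 9.2 N 3
 x 0.0020 y -0.0349 z 0.0027 spin 0.0110
 x 0.0016 y -0.0349 z 0.0027 spin 0.0110
 x 0.0012 y -0.0349 z 0.0027 spin 0.0110
```

```bash
python3 -m inch '[{"x":0.003,"y":-0.034,"z":0.003,"spin":0.01},{"x":0.003,"y":-0.033,"z":0.003,"spin":0.01},{"x":0.002,"y":-0.03,"z":0.003,"spin":0.005},{"x":0.0,"y":0.0,"z":0.0,"spin":0.0},{"x":0.0,"y":0.0,"z":0.0,"spin":0.0},{"x":0.0,"y":0.0,"z":0.0,"spin":0.0}]'
python3 - <<'E'
from h import *
o=robot.get_obs(); print(w2dock(o['eef_pos']),o['opening']); held(o,'w19.png')
plan(*dock2w(-.0855,.030),.096,np.radians(7.3),n=4)
E
```

```text
time: 21.7
eef_pos: [0.4743, 0.1837, 0.1847]
ee_rot: [0.998, 0.069, -0.002, 0.001]
wrist_force: [-0.8, 0.4, -3.7]
opening: 0.017
[-0.08117406  0.02043031] 0.01701609437129494
body top: z(tool)=0.0348 + 0.047 x + 0.001 y (x=0) 5038 y range [-0.0217  0.0235]
nose: xmax [0.0489 0.0599 0.0607 0.061 ] z 0.0513 y [-0.0148  0.0155] 4620
rib: xmax [0.0194 0.026 ] z 0.0095 y [-0.0069  0.008 ]
from [0.4747 0.1832 0.1851] 7.83 N 4
 x -0.0012 y -0.0025 z 0.0223 spin 0.0023
 x -0.0012 y -0.0025 z 0.0223 spin 0.0023
 x -0.0012 y -0.0025 z 0.0223 spin 0.0023
 x -0.0012 y -0.0025 z 0.0223 spin 0.0023
```

```bash
python3 -m inch '[{"x":-0.003,"y":-0.006,"z":0.02,"spin":0.005},{"x":-0.002,"y":-0.003,"z":0.026,"spin":0.003},{"x":0.0,"y":0.0,"z":0.024,"spin":0.0},{"x":0.0,"y":0.0,"z":0.014,"spin":0.0},{"x":0.0,"y":0.0,"z":0.005,"spin":0.0},{"x":0.0,"y":0.0,"z":0.0,"spin":0.0},{"x":0.0,"y":0.0,"z":0.0,"spin":0.0}]'
python3 - <<'E'
from h import *
o=robot.get_obs(); print(pose(o),w2dock(o['eef_pos']),o['opening'],o['wrist_force'])
E
```

```text
time: 22.33
eef_pos: [0.4699, 0.1917, 0.0976]
ee_rot: [0.998, 0.064, 0.0, -0.0]
wrist_force: [0.6, -0.6, -3.3]
opening: 0.0165
(array([0.46990146, 0.1917153 , 0.09758787]), np.float64(0.1275421409598227)) [-0.08450021  0.02898724] 0.016484069706500064 [ 0.64014464 -0.59335699 -3.30516892]
```

```bash
python3 -m inch '[{"x":-0.001,"y":-0.001,"z":0.004,"spin":0.0},{"x":0.0,"y":0.0,"z":0.0035,"spin":0.0},{"x":0.0,"y":0.0,"z":0.001,"spin":0.0},{"x":0.0,"y":0.0,"z":0.0,"spin":0.0}]'
python3 - <<'E'
from h import *
o=robot.get_obs(); print(pose(o),w2dock(o['eef_pos']),o['opening'],o['wrist_force']); snap('wrist','w20.png')
E
```

```text
time: 22.67
eef_pos: [0.4686, 0.1934, 0.0892]
ee_rot: [0.998, 0.064, 0.0, -0.0]
wrist_force: [-0.0, 0.2, -1.3]
opening: 0.0169
(array([0.46864691, 0.19335871, 0.08917383]), np.float64(0.12891549249751771)) [-0.08553577  0.03077675] 0.016909094905317567 [-0.00565942  0.19179637 -1.27674548]
```

View pics/w20.png

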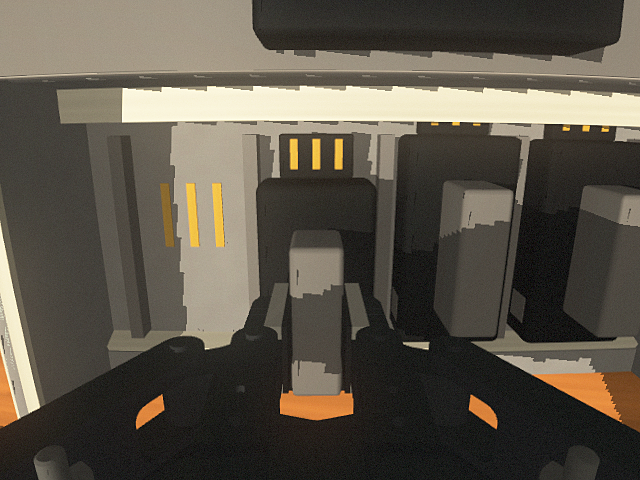

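Centred between dividers, nose short of the lip, tail touching the sill. Release and push.

```bash
python3 -m inch '[{"x":0.0,"y":0.0,"z":0.0,"spin":0.0},{"x":0.0,"y":0.0,"z":0.0,"spin":0.0},{"x":0.0,"y":0.0,"z":0.0,"spin":0.0},{"x":0.0,"y":0.0,"z":0.0,"spin":0.0}]' -0.3
python3 - <<'E'
from h import *
o=robot.get_obs(); print(w2dock(o['eef_pos']),o['opening'],o['wrist_force']);held(o)
E
python3 -m inch '[{"x":0.0,"y":0.0,"z":-0.02,"spin":0.0},{"x":0.0,"y":0.0,"z":-0.02,"spin":0.0},{"x":-0.025,"y":0.0,"z":-0.002,"spin":0.0},{"x":-0.028,"y":0.0,"z":0.0,"spin":0.0},{"x":0.0,"y":0.0,"z":0.02,"spin":0.0},{"x":0.0,"y":0.0,"z":0.023,"spin":0.0},{"x":0.0,"y":0.0,"z":0.0,"spin":0.0},{"x":0.0,"y":0.0,"z":0.0,"spin":0.0}]' -1
python3 - <<'E'
from h import *
o=robot.get_obs(); print(pose(o),w2dock(o['eef_pos']),o['opening'],o['wrist_force']); snap('wrist','w21.png')
E
```

```text
time: 23.05
eef_pos: [0.4685, 0.1934, 0.0891]
ee_rot: [0.998, 0.064, 0.0, -0.0]
wrist_force: [-0.2, -0.2, -0.2]
opening: 0.0297
[-0.08563967  0.03083968] 0.02967668727057844 [-0.18660811 -0.23360952 -0.18772157]
body top: z(tool)=0.0395 + 0.108 x + -0.001 y (x=0) 4793 y range [-0.0216  0.0235]
nose: xmax [0.0701 0.0794 0.0795 0.0795] z 0.0485 y [-0.0163  0.0162] 5225
rib: xmax [0.0798 0.08  ] z 0.0092 y [-0.0078  0.0084]
time: 23.77
eef_pos: [0.4149, 0.1863, 0.0874]
ee_rot: [0.998, 0.064, -0.001, 0.0]
wrist_force: [0.8, -0.3, 0.2]
opening: -0.0002
(array([0.41491914, 0.18626889, 0.08741367]), np.float64(0.1288563914769834)) [-0.13972891  0.03057129] -0.00016437814984049428 [ 0.81838051 -0.30473872  0.17395598]
```

View pics/w21.png

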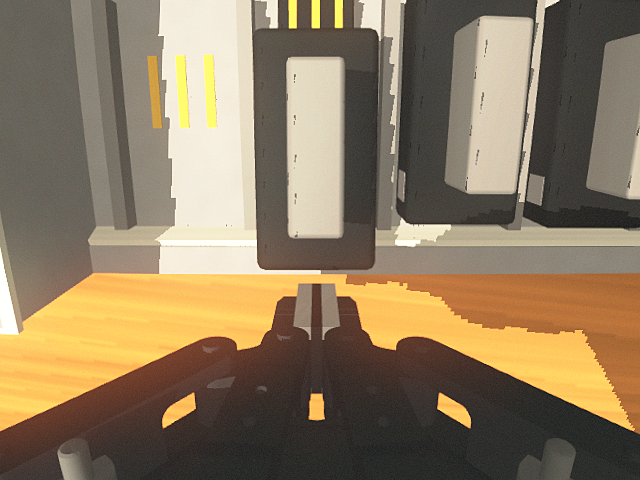

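```bash
python3 -m inch '[{"x":0.008,"y":0.0,"z":0.0,"spin":0.0},{"x":0.006,"y":0.0,"z":0.0,"spin":0.0},{"x":0.005,"y":0.0,"z":0.0,"spin":0.0},{"x":0.005,"y":0.0,"z":0.0,"spin":0.0},{"x":0.005,"y":0.0,"z":0.0,"spin":0.0},{"x":0.0,"y":0.0,"z":0.0,"spin":0.0}]'
python3 - <<'E'
from h import *
o=robot.get_obs(); print(pose(o),w2dock(o['eef_pos']),o['wrist_force']); held(o,'w22.png')
E
python3 -m inch '[{"x":-0.003,"y":0.0,"z":-0.025,"spin":0.0},{"x":-0.004,"y":0.0,"z":-0.035,"spin":0.0},{"x":0.0,"y":0.02,"z":-0.03,"spin":0.0},{"x":0.01,"y":0.036,"z":-0.005,"spin":0.0},{"x":0.01,"y":0.038,"z":0.0,"spin":0.0},{"x":0.01,"y":0.038,"z":0.0,"spin":0.0},{"x":0.01,"y":0.038,"z":0.0,"spin":0.0},{"x":0.01,"y":0.038,"z":0.0,"spin":0.0}]' 0.1
python3 - <<'E'
from h import *
packs('top',show='t23.png')
plan(.556,-.325,.19,np.radians(-15.5))
E
```

```text
time: 24.32
eef_pos: [0.4461, 0.1905, 0.088]
ee_rot: [0.998, 0.064, 0.001, -0.0]
wrist_force: [0.5, 0.8, 0.4]
opening: -0.0001
(array([0.44610132, 0.19046594, 0.08804651]), np.float64(0.12859011335584425)) [-0.10826618  0.03077217] [0.45642392 0.76145407 0.35372933]
body top: z(tool)=0.0447 + 0.001 x + -0.001 y (x=0) 5555 y range [-0.021  0.023]
nose: xmax [0.0686 0.0788 0.0795 0.0798] z 0.0448 y [-0.0166  0.0166] 5723
time: 25.03
eef_pos: [0.5145, -0.0124, 0.1833]
ee_rot: [0.998, 0.064, 0.001, 0.0]
wrist_force: [-0.2, 0.3, -0.7]
opening: 0.0471
pack [ 0.5631 -0.3254] yaw -11.67 size 53.5 18.8 ztop 0.052 nosecnt 1 55
from [ 0.5188 -0.0188  0.1837] 7.29 N 8
 x -0.0002 y 0.0386 z -0.0008 spin 0.0497
 x 0.0017 y 0.0385 z -0.0008 spin 0.0497
 x 0.0036 y 0.0384 z -0.0008 spin 0.0497
 x 0.0055 y 0.0382 z -0.0008 spin 0.0497
 x 0.0074 y 0.0378 z -0.0008 spin 0.0497
 x 0.0092 y 0.0374 z -0.0008 spin 0.0497
 x 0.0111 y 0.0369 z -0.0008 spin 0.0497
 x 0.0129 y 0.0363 z -0.0008 spin 0.0497
```

View pics/t23.png

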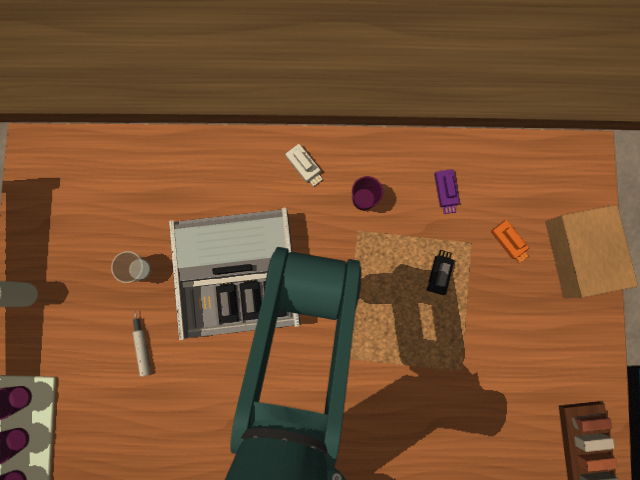

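The last pack at (441,272), two seated packs visible in the dock (third hidden by the arm). Go to it.

```bash
python3 -m inch '[{"x":0.0,"y":0.037,"z":-0.001,"spin":0.05},{"x":0.002,"y":0.038,"z":-0.001,"spin":0.05},{"x":0.004,"y":0.038,"z":-0.001,"spin":0.05},{"x":0.006,"y":0.037,"z":-0.001,"spin":0.05},{"x":0.007,"y":0.037,"z":-0.001,"spin":0.05},{"x":0.009,"y":0.036,"z":0.0,"spin":0.05},{"x":0.011,"y":0.036,"z":0.0,"spin":0.05},{"x":0.013,"y":0.034,"z":0.0,"spin":0.05}]'
python3 -m inch '[{"x":0.0,"y":0.0,"z":0.0,"spin":0.0},{"x":0.0,"y":0.0,"z":0.0,"spin":0.0}]'
python3 - <<'E'
from h import *
o=robot.get_obs(); r=packs(o=o,show='w24.png'); print(pose(o))
c,y=min(r,key=lambda t:np.linalg.norm(t[0]-[.561,-.328])); plan(*c,.06,y,n=5)
E
```

```text
time: 25.75
eef_pos: [0.5528, -0.3094, 0.1878]
ee_rot: [0.991, -0.137, 0.0, 0.0]
wrist_force: [0.5, -0.6, -0.5]
opening: 0.0469
time: 25.92
eef_pos: [0.553, -0.3096, 0.1876]
ee_rot: [0.991, -0.137, 0.0, 0.0]
wrist_force: [-0.2, 1.3, 0.5]
opening: 0.0472
pack [ 0.5608 -0.329 ] yaw -15.34 size 55.1 18.0 ztop 0.0522 nosecnt 0 783
(array([ 0.55295776, -0.30959745,  0.18757285]), np.float64(-0.27389002926363065))
from [ 0.5525 -0.3078  0.1874] -15.6 N 5
 x 0.0027 y 0.0036 z 0.0255 spin -0.0009
 x 0.0027 y 0.0036 z 0.0255 spin -0.0009
 x 0.0027 y 0.0036 z 0.0255 spin -0.0009
 x 0.0027 y 0.0036 z 0.0255 spin -0.0009
 x 0.0027 y 0.0036 z 0.0255 spin -0.0009
```

View pics/w24.png

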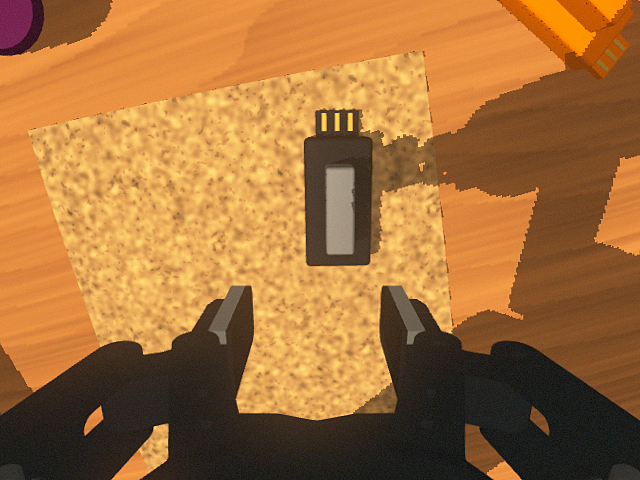

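```bash
python3 -m inch '[{"x":0.007,"y":0.009,"z":0.026,"spin":-0.003},{"x":0.006,"y":0.009,"z":0.03,"spin":-0.002},{"x":0.0,"y":0.0,"z":0.03,"spin":0.0},{"x":0.0,"y":0.0,"z":0.026,"spin":0.0},{"x":0.0,"y":0.0,"z":0.0155,"spin":0.0},{"x":0.0,"y":0.0,"z":0.0,"spin":0.0},{"x":0.0,"y":0.0,"z":0.0,"spin":0.0}]'
python3 - <<'E'
from h import *
o=robot.get_obs(); print(o['wrist_force']); plan(.5608,-.329,.060,np.radians(-15.4))
E
```

```text
time: 26.55
eef_pos: [0.5599, -0.3263, 0.0597]
ee_rot: [0.991, -0.132, -0.001, -0.001]
wrist_force: [-1.3, -0.8, 1.1]
opening: 0.0471
[-1.34100008 -0.75709283  1.14444426]
from [ 0.5599 -0.3263  0.0597] -15.16 N 1
 x 0.0016 y 0.0023 z -0.0003 spin 0.0042
```

```bash
python3 -m inch '[{"x":0.0015,"y":0.002,"z":0.0,"spin":0.003},{"x":0.0,"y":0.0,"z":0.0,"spin":0.0},{"x":0.0,"y":0.0,"z":0.0,"spin":0.0},{"x":0.0,"y":0.0,"z":0.0,"spin":0.0},{"x":0.0,"y":0.0,"z":0.0,"spin":0.0}]' -1 50
python3 -m inch '[{"x":0.0,"y":0.0,"z":-0.015,"spin":0.0},{"x":0.0,"y":0.0,"z":-0.03,"spin":0.0},{"x":0.0,"y":0.0,"z":-0.03,"spin":0.0},{"x":0.0,"y":0.0,"z":-0.03,"spin":0.0},{"x":0.0,"y":0.0,"z":-0.025,"spin":0.0},{"x":0.0,"y":0.0,"z":0.0,"spin":0.0},{"x":0.0,"y":0.0,"z":0.0,"spin":0.0}]'
python3 - <<'E'
from h import *
o=robot.get_obs(); print(o['wrist_force'],o['opening']); held(o,'w25.png')
w=dock2w(-.0855,.088); print(w); s=plan(*w,.19,np.radians(7.3))
E
```

```text
time: 26.97
eef_pos: [0.5629, -0.3312, 0.0623]
ee_rot: [0.991, -0.134, 0.002, 0.001]
wrist_force: [1.3, 2.5, 7.4]
opening: 0.0166
time: 27.55
eef_pos: [0.562, -0.3313, 0.1918]
ee_rot: [0.991, -0.134, 0.001, 0.001]
wrist_force: [-0.8, -0.5, -4.0]
opening: 0.0168
[-0.7583057  -0.53227824 -3.97210959] 0.016810071749627554
body top: z(tool)=0.0351 + 0.050 x + 0.002 y (x=0) 4768 y range [-0.0212  0.024 ]
nose: xmax [0.0485 0.0588 0.0595 0.0598] z 0.0519 y [-0.0144  0.0158] 4306
rib: xmax [0.0187 0.0245] z 0.0096 y [-0.0063  0.0082]
[0.46141134 0.25012269]
from [ 0.5608 -0.3304  0.1898] -15.43 N 15
 x -0.0167 y -0.0355 z -0.0000 spin -0.0264
 x -0.0157 y -0.0360 z -0.0000 spin -0.0264
 x -0.0148 y -0.0364 z -0.0000 spin -0.0264
 x -0.0138 y -0.0368 z -0.0000 spin -0.0264
 x -0.0128 y -0.0371 z -0.0000 spin -0.0264
 x -0.0119 y -0.0374 z -0.0000 spin -0.0264
 x -0.0109 y -0.0377 z -0.0000 spin -0.0264
 x -0.0099 y -0.0380 z -0.0000 spin -0.0264
 x -0.0089 y -0.0383 z -0.0000 spin -0.0264
 x -0.0078 y -0.0385 z -0.0000 spin -0.0264
 x -0.0068 y -0.0387 z -0.0000 spin -0.0264
 x -0.0058 y -0.0388 z -0.0000 spin -0.0264
 x -0.0048 y -0.0390 z -0.0000 spin -0.0264
 x -0.0037 y -0.0391 z -0.0000 spin -0.0264
 x -0.0027 y -0.0392 z -0.0000 spin -0.0264
```

```bash
python3 -m inch '[{"x":-0.017,"y":-0.035,"z":0.0,"spin":-0.0265},{"x":-0.016,"y":-0.036,"z":0.0,"spin":-0.0265},{"x":-0.015,"y":-0.036,"z":0.0,"spin":-0.0265},{"x":-0.014,"y":-0.037,"z":0.0,"spin":-0.0265},{"x":-0.013,"y":-0.037,"z":0.0,"spin":-0.0265},{"x":-0.012,"y":-0.037,"z":0.0,"spin":-0.0265},{"x":-0.011,"y":-0.038,"z":0.0,"spin":-0.0265},{"x":-0.01,"y":-0.038,"z":0.0,"spin":-0.0265}]'
python3 - <<'E'
from h import *
print(robot.get_obs()['opening']);plan(*dock2w(-.0845,.088),.19,np.radians(7.3))
E
```

```text
time: 28.27
eef_pos: [0.504, -0.0197, 0.188]
ee_rot: [1.0, -0.028, -0.002, -0.0]
wrist_force: [1.0, 0.5, -3.9]
opening: 0.0169
0.016908555137145436
from [ 0.504  -0.0197  0.188 ] -3.23 N 7
 x -0.0081 y -0.0382 z -0.0003 spin -0.0263
 x -0.0071 y -0.0384 z -0.0003 spin -0.0263
 x -0.0061 y -0.0385 z -0.0003 spin -0.0263
 x -0.0051 y -0.0387 z -0.0003 spin -0.0263
 x -0.0041 y -0.0388 z -0.0003 spin -0.0263
 x -0.0030 y -0.0389 z -0.0003 spin -0.0263
 x -0.0020 y -0.0390 z -0.0003 spin -0.0263
```

```bash
python3 -m inch '[{"x":-0.007,"y":-0.037,"z":-0.001,"spin":-0.026},{"x":-0.006,"y":-0.037,"z":0.0,"spin":-0.026},{"x":-0.005,"y":-0.037,"z":0.0,"spin":-0.026},{"x":-0.004,"y":-0.037,"z":0.0,"spin":-0.026},{"x":-0.003,"y":-0.037,"z":0.0,"spin":-0.026},{"x":-0.002,"y":-0.037,"z":0.0,"spin":-0.026},{"x":-0.001,"y":-0.036,"z":0.0,"spin":-0.02},{"x":0.0,"y":0.0,"z":0.0,"spin":0.0}]'
python3 -m inch '[{"x":0.0,"y":0.0,"z":0.0,"spin":0.0},{"x":0.0,"y":0.0,"z":0.0,"spin":0.0}]'
python3 - <<'E'
from h import *
o=robot.get_obs(); print(w2dock(o['eef_pos']),o['opening']); held(o,'w26.png')
plan(*dock2w(-.0845,.0885),.097,np.radians(7.3),n=4)
E
```

```text
time: 28.93
eef_pos: [0.4709, 0.2413, 0.1893]
ee_rot: [0.998, 0.062, -0.002, -0.001]
wrist_force: [0.6, -0.7, -3.3]
opening: 0.017
time: 29.1
eef_pos: [0.4718, 0.2354, 0.1895]
ee_rot: [0.998, 0.06, -0.002, 0.001]
wrist_force: [0.4, -0.3, -4.8]
opening: 0.0166
[-0.07705151  0.07211233] 0.016596995460142313
body top: z(tool)=0.0351 + 0.051 x + 0.002 y (x=0) 4734 y range [-0.0216  0.0237]
nose: xmax [0.0484 0.0587 0.0591 0.0594] z 0.0518 y [-0.0142  0.0155] 4197
rib: xmax [0.0183 0.024 ] z 0.0096 y [-0.0066  0.008 ]
from [0.4722 0.2349 0.1899] 6.79 N 4
 x -0.0020 y -0.0042 z 0.0232 spin -0.0022
 x -0.0020 y -0.0042 z 0.0232 spin -0.0022
 x -0.0020 y -0.0042 z 0.0232 spin -0.0022
 x -0.0020 y -0.0042 z 0.0232 spin -0.0022
```

View pics/w26.png

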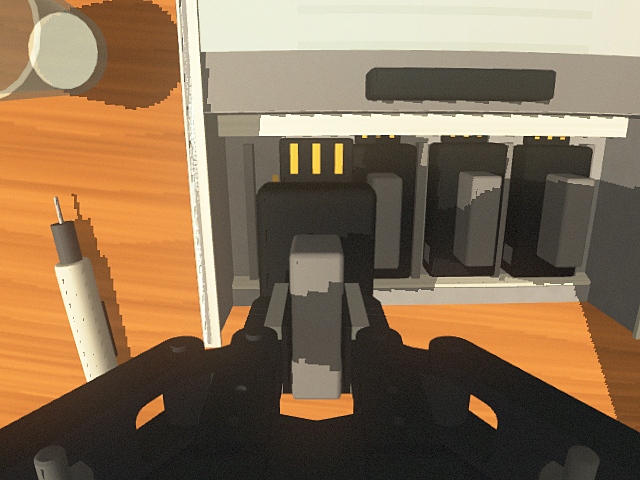

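```bash
python3 -m inch '[{"x":-0.004,"y":-0.009,"z":0.005,"spin":-0.005},{"x":-0.004,"y":-0.0075,"z":0.015,"spin":-0.004},{"x":0.0,"y":0.0,"z":0.025,"spin":0.0},{"x":0.0,"y":0.0,"z":0.025,"spin":0.0},{"x":0.0,"y":0.0,"z":0.016,"spin":0.0},{"x":0.0,"y":0.0,"z":0.006,"spin":0.0},{"x":0.0,"y":0.0,"z":0.0,"spin":0.0},{"x":0.0,"y":0.0,"z":0.0,"spin":0.0}]'
python3 - <<'E'
from h import *
o=robot.get_obs(); print(pose(o),w2dock(o['eef_pos']),o['opening'],o['wrist_force'])
E
```

```text
time: 29.82
eef_pos: [0.4636, 0.2511, 0.0994]
ee_rot: [0.998, 0.063, -0.0, -0.0]
wrist_force: [0.2, 0.8, -3.6]
opening: 0.0169
(array([0.46357048, 0.25111851, 0.09943623]), np.float64(0.12673101385268537)) [-0.08323182  0.0887134 ] 0.016882004602997866 [ 0.16541078  0.7846694  -3.64999193]
```

```bash
python3 -m inch '[{"x":-0.001,"y":0.0,"z":0.005,"spin":0.0},{"x":0.0,"y":0.0,"z":0.004,"spin":0.0},{"x":0.0,"y":0.0,"z":0.001,"spin":0.0},{"x":0.0,"y":0.0,"z":0.0,"spin":0.0}]'
python3 - <<'E'
from h import *
o=robot.get_obs(); print(pose(o),w2dock(o['eef_pos']),o['opening'],o['wrist_force']); snap('wrist','w27.png')
E
```

```text
time: 30.15
eef_pos: [0.4625, 0.2514, 0.0896]
ee_rot: [0.998, 0.064, 0.0, -0.0]
wrist_force: [1.0, -0.2, -3.7]
opening: 0.0171
(array([0.46253853, 0.25138684, 0.08956159]), np.float64(0.1277720188693224)) [-0.08422132  0.08911068] 0.017062830354392267 [ 0.95812103 -0.19507246 -3.67152396]
```

View pics/w27.png

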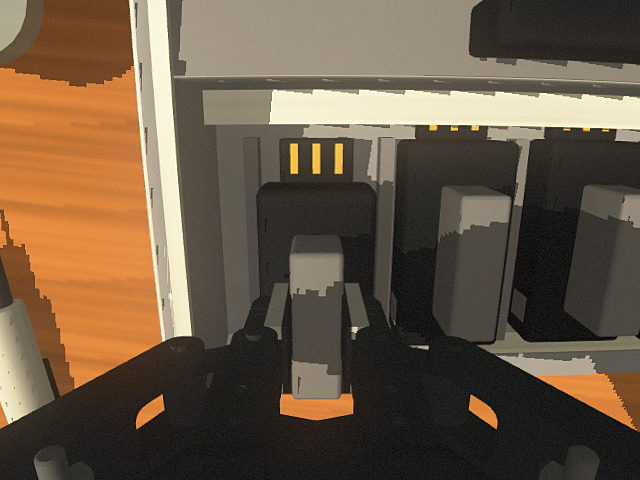

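```bash
python3 -m inch '[{"x":0.0,"y":0.0006,"z":0.001,"spin":0.0},{"x":0.0,"y":0.0,"z":0.0,"spin":0.0}]' -
python3 -m inch '[{"x":0.0,"y":0.0,"z":0.0,"spin":0.0},{"x":0.0,"y":0.0,"z":0.0,"spin":0.0},{"x":0.0,"y":0.0,"z":0.0,"spin":0.0},{"x":0.0,"y":0.0,"z":0.0,"spin":0.0}]' -0.3
python3 - <<'E'
from h import *
o=robot.get_obs(); print(w2dock(o['eef_pos']),o['opening'],o['wrist_force']);held(o)
E
python3 -m inch '[{"x":0.0,"y":0.0,"z":-0.02,"spin":0.0},{"x":0.0,"y":0.0,"z":-0.02,"spin":0.0},{"x":-0.025,"y":0.0,"z":-0.002,"spin":0.0},{"x":-0.029,"y":0.0,"z":0.0,"spin":0.0},{"x":0.0,"y":0.0,"z":0.02,"spin":0.0},{"x":0.0,"y":0.0,"z":0.023,"spin":0.0},{"x":0.0,"y":0.0,"z":0.0,"spin":0.0},{"x":0.0,"y":0.0,"z":0.0,"spin":0.0}]' -1
python3 - <<'E'
from h import *
o=robot.get_obs(); print(pose(o),w2dock(o['eef_pos']),o['opening'],o['wrist_force'])
E
```

```text
time: 30.37
eef_pos: [0.463, 0.2513, 0.089]
ee_rot: [0.998, 0.064, 0.001, -0.001]
wrist_force: [-1.1, 1.6, 2.6]
opening: 0.0165
time: 30.7
eef_pos: [0.4626, 0.2507, 0.0884]
ee_rot: [0.998, 0.064, 0.0, 0.0]
wrist_force: [-0.5, -0.1, 0.6]
opening: 0.03
[-0.08428822  0.08841542] 0.030013238438137847 [-0.52947125 -0.11070425  0.62489714]
body top: z(tool)=0.0388 + 0.114 x + -0.002 y (x=0) 4711 y range [-0.022   0.0232]
nose: xmax [0.0675 0.078  0.0781 0.0781] z 0.0481 y [-0.0161  0.0161] 5617
rib: xmax [0.0791 0.08  ] z 0.0077 y [-0.0081  0.0081]
time: 31.42
eef_pos: [0.4081, 0.2435, 0.0868]
ee_rot: [0.998, 0.064, -0.001, 0.0]
wrist_force: [0.4, 0.2, 0.1]
opening: 0.0003
(array([0.40807858, 0.24351669, 0.08683163]), np.float64(0.12787850910022927)) [-0.13923986  0.08822425] 0.000311741972762975 [0.36715842 0.19761181 0.11805584]
```

```bash
python3 -m inch '[{"x":0.008,"y":0.0,"z":0.0,"spin":0.0},{"x":0.006,"y":0.0,"z":0.0,"spin":0.0},{"x":0.005,"y":0.0,"z":0.0,"spin":0.0},{"x":0.005,"y":0.0,"z":0.0,"spin":0.0},{"x":0.005,"y":0.0,"z":0.0,"spin":0.0},{"x":0.0,"y":0.0,"z":0.0,"spin":0.0}]'
python3 - <<'E'
from h import *
o=robot.get_obs(); print(pose(o),w2dock(o['eef_pos']),o['wrist_force']); held(o,'w28.png')
E
python3 -m inch '[{"x":-0.003,"y":0.0,"z":-0.025,"spin":0.0},{"x":-0.005,"y":0.0,"z":-0.035,"spin":0.0},{"x":0.0,"y":0.02,"z":-0.035,"spin":0.0},{"x":0.0,"y":0.035,"z":-0.02,"spin":0.0},{"x":0.0,"y":0.034,"z":-0.015,"spin":0.0},{"x":0.0,"y":0.0,"z":0.0,"spin":0.0},{"x":0.0,"y":0.0,"z":0.0,"spin":0.0},{"x":0.0,"y":0.0,"z":0.0,"spin":0.0}]'
cat >> h.py <<'E'
def seated(o=None,show=None):
    o=o or robot.get_obs(); im,d=robot.get_image('wrist')
    if show: cv2.imwrite('pics/'+show,im)
    P,uv=cloud('wrist',d,T=cam2world('wrist',o))
    Q=(P[:,:2]-DOCK[:2])@np.array([[np.cos(DOCK[2]),-np.sin(DOCK[2])],[np.sin(DOCK[2]),np.cos(DOCK[2])]]); Z=P[:,2]
    for i,y in enumerate([-.087,-.029,.029,.087]):
        m=(abs(Q[:,1]-y)<.016)&(Z>.063)&(Z<.0745)&(Q[:,0]>-.125)&(Q[:,0]<-.02)
        if m.sum()<50: print('bay',i,'none',m.sum()); continue
        q=Q[m]; k=np.linalg.lstsq(np.c_[q,np.ones(len(q))],Z[m],rcond=None)[0]
        pc=np.percentile(q,[1,99],axis=0)
        print('bay',i,m.sum(),'rib centre',((pc[0]+pc[1])/2).round(4),'size',(pc[1]-pc[0]).round(4),'ztop',np.median(Z[m]).round(4),'tilt x,y',k[:2].round(3))
E
python3 - <<'E'
from h import *
o=robot.get_obs(); print(w2dock(o['eef_pos'])); seated(o,'w29.png')
E
```

```text
time: 31.92
eef_pos: [0.4393, 0.2479, 0.0877]
ee_rot: [0.998, 0.064, 0.001, -0.0]
wrist_force: [0.6, -0.6, 0.4]
opening: -0.0002
(array([0.43928884, 0.24786777, 0.08767623]), np.float64(0.1274838795068787)) [-0.1077297   0.08857435] [ 0.56253438 -0.58393563  0.39239722]
body top: z(tool)=0.0445 + -0.001 x + -0.001 y (x=0) 5885 y range [-0.0214  0.0229]
nose: xmax [0.0686 0.0788 0.0794 0.0798] z 0.0444 y [-0.0166  0.0166] 5756
time: 32.63
eef_pos: [0.4409, 0.1584, 0.2172]
ee_rot: [0.998, 0.063, 0.0, -0.0]
wrist_force: [0.3, 0.0, -0.9]
opening: -0.0003
[-0.11752624 -0.00034724]
bay 0 2607 rib centre [-0.0706 -0.0862] size [0.0543 0.0177] ztop 0.0693 tilt x,y [-0.    -0.081]
bay 1 2507 rib centre [-0.069  -0.0287] size [0.0538 0.0176] ztop 0.0693 tilt x,y [-0.    -0.025]
bay 2 2549 rib centre [-0.0699  0.0296] size [0.0544 0.0178] ztop 0.0692 tilt x,y [0.    0.023]
bay 3 2624 rib centre [-0.0697  0.0874] size [0.0543 0.0178] ztop 0.0691 tilt x,y [-0.002  0.082]
```

View pics/w29.png

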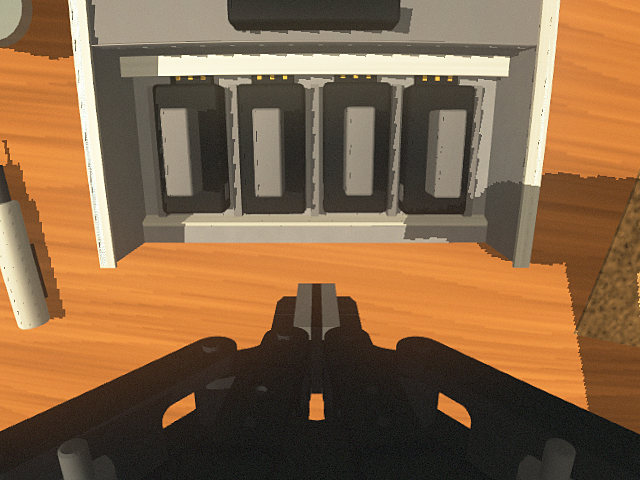

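```bash
python3 -m inch '[{"x":0.035,"y":0.0,"z":0.0,"spin":0.0},{"x":0.04,"y":0.0,"z":0.0,"spin":0.0},{"x":0.04,"y":0.0,"z":0.0,"spin":0.0},{"x":0.04,"y":0.0,"z":0.01,"spin":0.0},{"x":0.003,"y":0.0,"z":0.025,"spin":0.0},{"x":0.0,"y":0.0,"z":0.03,"spin":0.0},{"x":0.0,"y":0.0,"z":0.0,"spin":0.0},{"x":0.0,"y":0.0,"z":0.0,"spin":0.0}]'
python3 - <<'E'
from h import *
o=robot.get_obs(); print(pose(o),w2dock(o['eef_pos']),o['wrist_force']); snap('wrist','w30.png')
E
```

```text
time: 33.35
eef_pos: [0.5951, 0.1792, 0.1495]
ee_rot: [0.998, 0.065, -0.004, 0.0]
wrist_force: [0.1, -0.0, 0.4]
opening: -0.0002
(array([0.5951221 , 0.17924346, 0.14953574]), np.float64(0.12929815982299175)) [0.03812071 0.00070538] [ 0.05311329 -0.00673543  0.37768769]
```

View pics/w30.png

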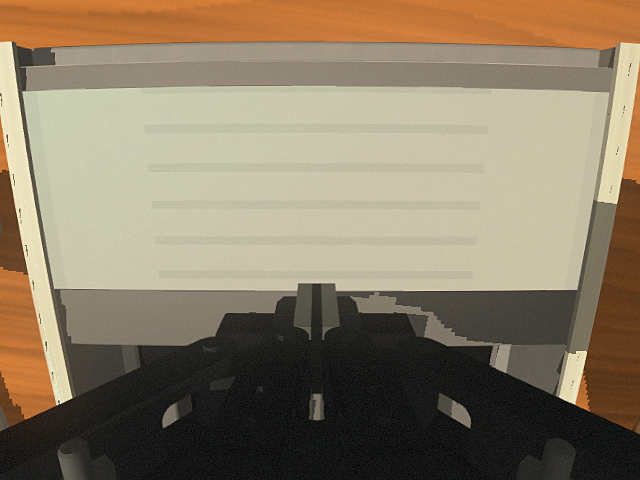

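```bash
python3 -m inch '[{"x":0.0,"y":0.0,"z":0.02,"spin":0.0},{"x":0.0,"y":0.0,"z":0.013,"spin":0.0},{"x":0.0,"y":0.0,"z":0.0,"spin":0.0},{"x":-0.01,"y":0.0,"z":0.0,"spin":0.0},{"x":-0.01,"y":0.0,"z":0.0,"spin":0.0},{"x":-0.013,"y":0.0,"z":0.0,"spin":0.0},{"x":-0.015,"y":0.0,"z":0.0,"spin":0.0},{"x":-0.015,"y":0.0,"z":0.0,"spin":0.0}]'
python3 - <<'E'
from h import *
o=robot.get_obs(); print(pose(o),w2dock(o['eef_pos']),o['wrist_force'])
E
```

```text
time: 34.07
eef_pos: [0.5357, 0.1707, 0.1213]
ee_rot: [0.998, 0.064, 0.002, -0.0]
wrist_force: [2.3, 1.0, -0.7]
opening: 0.0
(array([0.53566251, 0.17073305, 0.12126696]), np.float64(0.1277554140953289)) [-0.02193829 -0.00018083] [ 2.31199241  1.03013601 -0.71376709]
```

```bash
python3 -m inch '[{"x":-0.013,"y":0.0,"z":0.002,"spin":0.0},{"x":-0.015,"y":0.0,"z":0.002,"spin":0.0},{"x":-0.015,"y":0.0,"z":0.0,"spin":0.0},{"x":-0.015,"y":0.0,"z":0.0,"spin":0.0},{"x":-0.012,"y":0.0,"z":0.0,"spin":0.0},{"x":-0.008,"y":0.0,"z":0.0,"spin":0.0},{"x":0.0,"y":0.0,"z":0.0,"spin":0.0},{"x":0.0,"y":0.0,"z":0.0,"spin":0.0}]'
python3 - <<'E'
from h import *
o=robot.get_obs(); print(pose(o),w2dock(o['eef_pos']),o['wrist_force'])
E
```

```text
time: 34.73
eef_pos: [0.4576, 0.1605, 0.1162]
ee_rot: [0.998, 0.064, 0.0, -0.0]
wrist_force: [-0.5, -0.5, 0.1]
opening: -0.0003
(array([0.45760339, 0.16045332, 0.11616989]), np.float64(0.12796984615861962)) [-0.10067088 -0.0004587 ] [-0.46692367 -0.50846752  0.12096741]
```

```bash
python3 -m inch '[{"x":-0.004,"y":0.0,"z":0.0,"spin":0.0},{"x":-0.004,"y":0.0,"z":0.0,"spin":0.0},{"x":-0.002,"y":0.0,"z":0.0,"spin":0.0},{"x":0.0,"y":0.0,"z":0.0,"spin":0.0},{"x":0.0,"y":0.0,"z":0.0,"spin":0.0}]'
python3 - <<'E'
from h import *
o=robot.get_obs(); print(pose(o),w2dock(o['eef_pos']),o['wrist_force'])
E
```

```text
time: 35.15
eef_pos: [0.4502, 0.1595, 0.1157]
ee_rot: [0.998, 0.064, 0.002, -0.0]
wrist_force: [5.2, 0.2, -1.1]
opening: -0.0004
(array([0.45021722, 0.15947416, 0.11573156]), np.float64(0.12763454477450362)) [-0.1081216 -0.0004914] [ 5.15556761  0.18567552 -1.12434839]
```

```bash
python3 -m inch '[{"x":0.008,"y":0.0,"z":0.0,"spin":0.0},{"x":0.004,"y":0.0,"z":-0.02,"spin":0.0},{"x":0.0,"y":0.0,"z":-0.035,"spin":0.0},{"x":0.0,"y":0.0,"z":-0.035,"spin":0.0},{"x":0.0,"y":0.0,"z":-0.03,"spin":0.0},{"x":-0.02,"y":0.0,"z":-0.01,"spin":0.0},{"x":-0.01,"y":0.0,"z":0.0,"spin":0.0},{"x":0.0,"y":0.0,"z":0.0,"spin":0.0}]'
python3 -m inch '[{"x":0.0,"y":0.0,"z":0.0,"spin":0.0},{"x":0.0,"y":0.0,"z":0.0,"spin":0.0}]'
python3 - <<'E'
from h import *
o=robot.get_obs(); print(w2dock(o['eef_pos']),o['wrist_force'])
im,d=snap('wrist','w31.png'); P,uv=cloud('wrist',d,T=cam2world('wrist',o))
Q=np.array([w2dock(p) for p in P[:,:2]]); Z=P[:,2]
m=(abs(Q[:,1])<.06)&(Z>.098)&(Z<.107)&(Q[:,0]<0); print('handle',m.sum(),np.percentile(Q[m],[1,99],axis=0).round(4))
snap('side','s31.png'); snap('top','t31.png')
E
```

```text
time: 35.82
eef_pos: [0.4273, 0.1565, 0.2449]
ee_rot: [0.998, 0.064, -0.002, 0.0]
wrist_force: [-0.3, -0.3, -1.0]
opening: 0.0004
time: 35.98
eef_pos: [0.4297, 0.1567, 0.244]
ee_rot: [0.998, 0.064, -0.001, 0.0]
wrist_force: [-0.0, 0.4, -0.1]
opening: 0.0001
[-0.12885498 -0.00061925] [-0.00797681  0.36756638 -0.0796216 ]
handle 3007 [[-0.1334 -0.0439]
 [-0.1199  0.0435]]
```

View pics/w31.png

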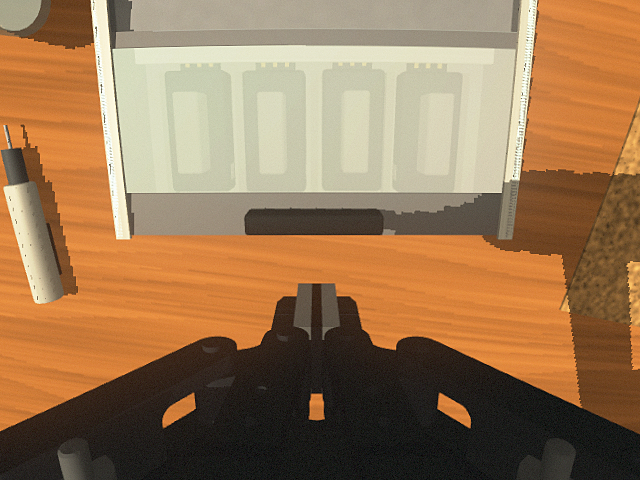

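View pics/s31.png

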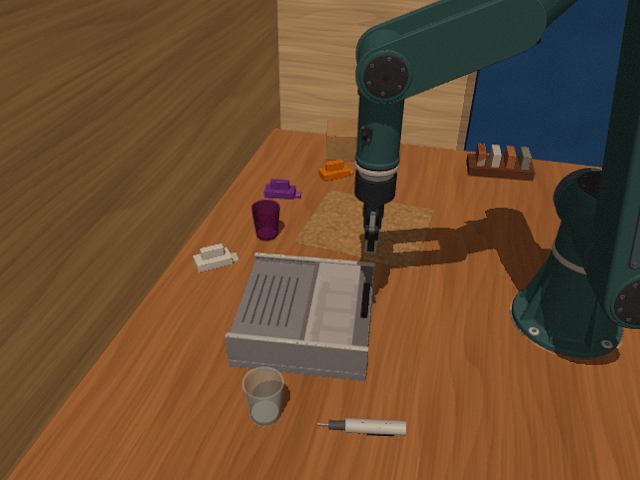

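```bash
python3 -c "
from workcell import robot
print(robot.hand_in())"
```

```text
the job is handed in; nothing more can be done
None
```

All four packs from the mat are seated in the dock and the cover is shut over them. I handed the job in at about 36 s of the 210 s allowed; no verdict is reported.

I slid the cover back to about 0.132 m. For each pack I set the tail on the sill with the nose just short of the lip, let the nose drop to the floor, then pushed it forward under the lip until the tail fell behind the sill. I then pushed the cover shut until it met its stop.

**Last checks:**
- **Packs:** before shutting the cover, the wrist camera put all four within about 2 mm of their bay points. They lay flat, with the rib tops at 69 mm; a seated pack's would be at 70 mm. It also gave sideways tilts of 0.02–0.08 rad for the rib tops, which I took to be visible side faces in the fit. The body tops measured flat to about 0.002 rad when each pack was pushed home.
- **Cover:** after shutting, the handle sat at dock x = -126.6 mm (-126 mm is fully shut).
- **Left alone:** the glasses, the engraver and the look-alikes look unmoved in the last pictures. This was judged by eye, not measured.
- **Robot:** the arm stands clear of everything, about 0.24 m up.

**Disagreements:** the top and side cameras differed by 2–8 mm across the bench on the pack positions. I therefore used the wrist camera for both packs and dock. No grip slip showed at any of my checks, and none of the packs was found knocked aside.

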